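Change over the insert preheater and start its timer

ROBOT

A 7-joint arm with a two-finger parallel gripper is mounted at the origin on the work surface. World frame = base frame: x ahead of the robot, y to its left, z up, the work surface at z = 0. Lengths are in mm, angles in rad, forces in N, time in s.
With the tool pointing down it reaches from about 400 to 850 mm from the base axis. Payload 4.5 kg.
Tool frame: the origin (TCP) lies on the centre line of the jaws, within the pads' length; the fingertips stand robot.tips_ahead ahead of it and the grasp point (between the pads) is the TCP (robot.tips_ahead is the distance from the TCP to the fingertips, in mm); z points along the fingers, y is the direction in which the jaws open and shut (so a half turn about z gives the same grasp; the last joint's range is limited). The gripper opens to 88 mm and grips with 3 to 60 N. Pads are 18 mm wide; open, the fingers measure 123 mm over their backs; the gripper's body (75 mm by 187 mm) begins 45 mm behind the grasp point.
Start: joints at [1.188, 0.689, -0.195, 1.565, 0.157, 0.902, -0.215], TCP at [253.053, -571.503, 257.743] pointing down, gripper open.
Joint ranges: [-3.01, 3.01], [-0.46, 2.08], [-1.47, 1.51], [0.13, 2.56], [-1, 4.14], [0.04, 2.09], [-2.66, 2.66]. Speed limits (rad/s): [2.57, 2.57, 3.14, 3.14, 3.14, 3.14, 3.14].

INTERFACE

Orientations are given as a rotation vector (axis times angle).
In Python, from cell import robot gives the robot as it stands.
- The arm moves only by the tool send_rows, never from a script. Its argument "increments" is a list of rows, each an object of numbers: "tx", "ty", "tz": the shift along the tool's x, y, z in units of 40 mm (1.0 is 40 mm); "spin": the turn about the tool's z in units of 6 degrees (1.0 is 6 degrees); "claw": the opening, from -1 (shut) to 1 (fully open). A call has 1 to 12 rows; each row is the pose to reach, as a shift and turn from the pose commanded when the call began, along the tool's axes at that moment; what a row does not reach only later rows make up. A row lasts 1/10 s, in which the tool goes at most 50 mm and 8.59 degrees, less where a joint would pass 70% of its speed; a pose out of reach is approached as far as the arm can. A call with a gripper value outside its range is refused whole. The fingers move at their own pace and stop on an object; "force" is the grip in N (left out, the last holds). Time passes only in rows, so rows that repeat a pose let the fingers close. It gives the time, the measured TCP pose, the force and the opening at its end, in the units of the state.
- robot.get_state(): the state, without advancing time (a new reading comes with each control period).
- robot.camera(name): name is "side" or "top" or "wrist"; returns (picture, depth): 384x512x3 uint8, blue, green, red; 384x512 float32, mm along the optical axis (not along the pixel's ray), 0 where there is no reading.
- robot.calibration(name): a dict with "intrinsics" (3x3 intrinsics, pixels), "world_from_camera" (4x4, takes a point from camera to world coordinates); the wrist camera has in their place "mount" (4x4, takes a point from camera to tool coordinates, whose origin is the TCP and whose axes are the flange's). Camera axes: x right, y down, z forward; pixel columns grow to the right and rows downward; lengths in mm; the calibration is good to about 2 mm. A picture is of the moment at which its call begins: read the wrist's pose just before it. calibration takes no time and is no camera call.
- robot.sign_off(): hands the job in, once; it reports no verdict.
The state is a dict: "time_s": time; "joint_positions": joint angles; "joint_velocities": joint speeds; "tau": joint torques, N m; "eef_pos": TCP position; "ee_rot": TCP orientation; "contact_force": force on the tool from outside, world axes, zero at the start; "torque": the same for the moment, N m; "width": finger opening in mm.
Only numpy, scipy, OpenCV 4.12 (cv2) and the standard library are available. Lean on these libraries where they do the work, as an engineer would, in place of code of your own. Each camera call takes 0.05 s, during which the arm holds its last target.

TASK

Slide the heated inserts out of the preheater bays and stand them flat on the cooling slab, and slide every fresh insert from the bench into a bay of its own, fully home until the side ball clicks. Then turn the timer dial to the eighth click from zero (clockwise), and then press the start button and let it spring back. Let go of everything and leave the other things on the bench where they are.

Things in the scene. Friction and masses are not known exactly. Their poses are not given: they have to be found in the camera images.
- heater: Insert preheater, fixed, with three bays side by side 64 mm apart in y. Origin on its underside below the middle bay's seat; x points from the open mouths into the bays. Steel floor plate 15 mm thick, x = -105 to +55 mm, 212 mm wide. Noses (tips at x = -40 mm) guide inserts in between the bay walls (x = -32 to +32 mm, channels 47.5 mm wide); the plate in front is a level apron.
- slab: Cooling slab, concrete, fixed on the bench, 160 (x) by 220 (y) by 25 mm high. Origin at the centre of its underside, top 25 mm above.
- dial_grip (a point): Point on the timer dial's vertical axis, 13 mm below the top of the bar grip, at the height to grip it, 102 mm above the bench. The bar is 48 mm long, 14 mm wide and 34 mm high, black, with a white pointer line on the half that points along this point's -x; the point turns with the dial, its x lying along the bar.
- dial (a joint): Timer dial on the grey control box (130 by 160, 70 mm high): rad, growing clockwise from above. 0: pointer at the long zero tick on the robot's side; then a sprung click every 30 degrees (0.5236) at eleven short ticks, stops just beyond the ends. 0.06 N m turns it over a click; let go, it settles in the nearest. Starts between 1 and 5.
- start_top (a point): Centre of the top face of the start button, grey, 28 mm across, on the same control box, 80 mm from the dial's axis to its -y side, 92 mm above the bench.
- start (a joint): Travel of the start button in m: 0 up, 0.006 fully down at 5 N; it springs back. It counts as pressed beyond 0.004.
- bush: Bystander, leave alone. Dark steel bush, cylinder 48 mm across, 55 mm high. Origin under its centre.
- wrench: Bystander, leave alone. Steel wrench lying flat. Origin near its middle, x along it.
- grease: Bystander, leave alone. Small aluminium can, 60 mm across, 75 mm high. Origin under its centre.
- brush: Bystander, leave alone. Brush lying flat. Origin near its middle, x along it.
- funnel: Bystander, leave alone. Clay pouring funnel standing mouth down, 68 mm across, 70 mm high. Origin under its centre.
- bay_0 (a point): Seat of bay 0 (0, 1, 2 in order of growing y): where an insert's origin lies when fully home against the end stop, on the floor plate 15 mm above the bench. Axes as the preheater's. Sideways play 1.75 mm either way; short of home by under 3 mm counts as clicked. The bay surfaces are smooth (friction about 0.3).
- bay_1 (a point): Seat of bay 1 (0, 1, 2 in order of growing y): where an insert's origin lies when fully home against the end stop, on the floor plate 15 mm above the bench. Axes as the preheater's. Lips on the bay walls, 24.5 to 28.5 mm above the floor plate, overhang each channel by 3 mm a side: inserts go in and out only by sliding along x, lug up between the lips.
- bay_2 (a point): Seat of bay 2 (0, 1, 2 in order of growing y): where an insert's origin lies when fully home against the end stop, on the floor plate 15 mm above the bench. Axes as the preheater's. In each bay's +y wall a sprung ball stands out 4.5 mm: sliding in takes up to about 15 N until it clicks into the notch and presses the insert to the stop; pulling out takes 5 to 10 N.
- new_0: Steel mould insert, 64 (x) by 44 (y) by 22 mm high, 0.35 to 0.6 kg, a notch in the middle of each long side, and on top an upright gripping lug 30 (x) by 12 (y) mm, from 22 to 56 mm above the underside. Same either way round. Origin: centre of the underside, x along its length. A fresh insert, at the start lying on the bench in front of the control box; absent in some runs.
- new_1: Steel mould insert, 64 (x) by 44 (y) by 22 mm high, 0.35 to 0.6 kg, a notch in the middle of each long side, and on top an upright gripping lug 30 (x) by 12 (y) mm, from 22 to 56 mm above the underside. Same either way round. Origin: centre of the underside, x along its length. A fresh insert, at the start lying on the bench in front of the control box; absent in some runs.
- new_2: Steel mould insert, 64 (x) by 44 (y) by 22 mm high, 0.35 to 0.6 kg, a notch in the middle of each long side, and on top an upright gripping lug 30 (x) by 12 (y) mm, from 22 to 56 mm above the underside. Same either way round. Origin: centre of the underside, x along its length. A fresh insert, at the start lying on the bench in front of the control box; absent in some runs.
- old_0: Steel mould insert, 64 (x) by 44 (y) by 22 mm high, 0.35 to 0.6 kg, a notch in the middle of each long side, and on top an upright gripping lug 30 (x) by 12 (y) mm, from 22 to 56 mm above the underside. Same either way round. Origin: centre of the underside, x along its length. A heated insert, at the start clicked home in a preheater bay; absent in some runs.
- old_1: Steel mould insert, 64 (x) by 44 (y) by 22 mm high, 0.35 to 0.6 kg, a notch in the middle of each long side, and on top an upright gripping lug 30 (x) by 12 (y) mm, from 22 to 56 mm above the underside. Same either way round. Origin: centre of the underside, x along its length. A heated insert, at the start clicked home in a preheater bay; absent in some runs.
- old_2: Steel mould insert, 64 (x) by 44 (y) by 22 mm high, 0.35 to 0.6 kg, a notch in the middle of each long side, and on top an upright gripping lug 30 (x) by 12 (y) mm, from 22 to 56 mm above the underside. Same either way round. Origin: centre of the underside, x along its length. A heated insert, at the start clicked home in a preheater bay; absent in some runs.
Mind the look-alikes: they are no part of the job. What is shaped like the old_2 but blue or green is not meant.

How it is judged:
By the outcome, as a careful person would: the job done as asked, in the order asked, and still so for the second after the job is handed in, with the robot touching nothing.
Of new_0, new_1, new_2 only 2 to 3 are there at a start; the rules pass over those that are not, and their reading is None.
Of old_0, old_1, old_2 only 2 to 3 are there at a start; the rules pass over those that are not, and their reading is None.
At some moment in a run one of new_0, new_1, new_2 may be knocked a few centimetres aside while the robot is not near it.
Once in a run the grip may slacken for a moment while it holds something.
It also fails if it takes over 210 s, if anything falls off the work surface, if the arm or the gripper's body presses on something with over 40 N, if the wrist force passes 120 N, or if a joint passes its speed limit or range.

## Working session

There is one attempt and no reset: what is moved stays moved. The work goes in short steps, Python scripts to look and compute and a tool call to move; the robot and the scene stay as the last step left them, time stands still between calls to the robot, and variables do not carry over. Pictures are saved under pics/ and viewed, and the job is handed in when it is done.

Besides the shell and the picture viewer there is one more tool, called after "Emit:" as name([rows], argument=value, ...), one row to a line, values as JSON. send_rows: Moves the arm, as the interface text tells. Its arguments: {"type":"object","properties":{"increments":{"type":"array"},"force":{"type":"number"}},"required":["increments"]}

```bash
ls; mkdir -p pics
python3 - <<'E'
from cell import robot
import cv2,numpy as np
np.set_printoptions(suppress=True,precision=3)
s=robot.get_state();print(s);print(robot.tips_ahead)
for n in ["side","top","wrist"]:
    p,d=robot.camera(n);cv2.imwrite(f"pics/{n}0.png",p);np.save(f"pics/{n}0.npy",d);print(n,robot.calibration(n))
E
```

```text
pics
{'time_s': 0.0, 'joint_positions': array([ 1.188,  0.69 , -0.195,  1.566,  0.157,  0.903, -0.215]), 'joint_velocities': array([ 0.001, -0.   , -0.002,  0.001,  0.001,  0.001, -0.001]), 'tau': array([  0.   , -52.756,  -1.267, -15.343,  -0.053,   0.006,   0.   ]), 'eef_pos': array([ 252.731, -570.962,  256.91 ]), 'ee_rot': array([-3.072, -0.65 ,  0.001]), 'contact_force': array([0.003, 0.006, 0.004]), 'torque': array([ 0.012,  0.032, -0.009]), 'width': 88.22298806967535}
19.0
side {'intrinsics': array([[442.994,   0.   , 265.937],
       [  0.   , 442.994, 195.479],
       [  0.   ,   0.   ,   1.   ]]), 'world_from_camera': array([[  -0.998,   -0.038,    0.045,  437.622],
       [  -0.059,    0.594,   -0.802, 1053.696],
       [   0.004,   -0.803,   -0.595,  904.621],
       [   0.   ,    0.   ,    0.   ,    1.   ]])}
top {'intrinsics': array([[360.273,   0.   , 248.104],
       [  0.   , 360.273, 191.194],
       [  0.   ,   0.   ,   1.   ]]), 'world_from_camera': array([[   0.001,   -0.995,    0.096,  388.349],
       [  -1.   ,    0.   ,    0.018,  -49.122],
       [  -0.018,   -0.096,   -0.995, 1251.708],
       [   0.   ,    0.   ,    0.   ,    1.   ]])}
wrist {'intrinsics': array([[307.456,   0.   , 256.645],
       [  0.   , 307.456, 198.473],
       [  0.   ,   0.   ,   1.   ]]), 'mount': array([[  -0.   ,   -0.965,   -0.261,   66.037],
       [   1.   ,   -0.   ,   -0.   ,    0.666],
       [   0.   ,   -0.261,    0.965, -127.198],
       [   0.   ,    0.   ,    0.   ,    1.   ]])}
```

View pics/top0.png

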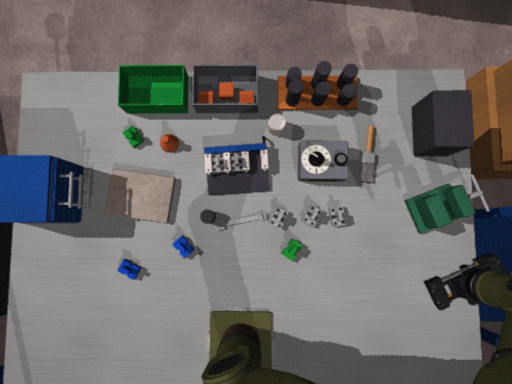

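View pics/side0.png

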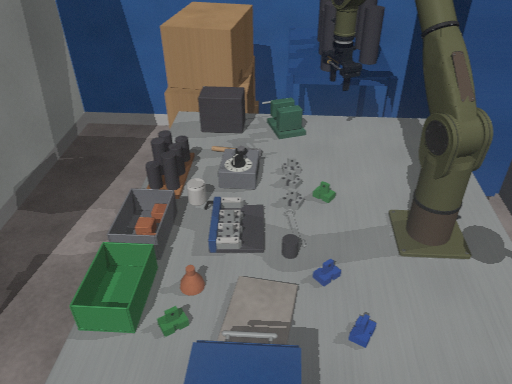

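View pics/wrist0.png

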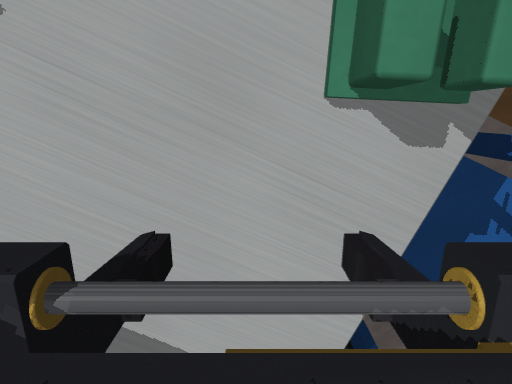

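```bash
cat > h.py <<'E'
import cv2,numpy as np
from scipy.spatial.transform import Rotation as R
from cell import robot
np.set_printoptions(suppress=True,precision=2)
def px2w(name,d,u,v,z=None,T=None):
    c=robot.calibration(name);K=c["intrinsics"]
    M=c["world_from_camera"] if T is None else T
    r=np.linalg.inv(K)@[u,v,1]
    if z is None: p=r*d[int(round(v)),int(round(u))]
    else:
        rw=M[:3,:3]@r; p=r*((z-M[2,3])/rw[2])
    return M[:3,:3]@p+M[:3,3]
def cloud(name,d,T=None):
    c=robot.calibration(name);K=c["intrinsics"];M=c["world_from_camera"] if T is None else T
    v,u=np.mgrid[:d.shape[0],:d.shape[1]]
    p=np.stack([(u-K[0,2])/K[0,0]*d,(v-K[1,2])/K[1,1]*d,d],-1)
    return p@M[:3,:3].T+M[:3,3]
def wT(s):
    c=robot.calibration("wrist");M=np.eye(4);M[:3,:3]=R.from_rotvec(s["ee_rot"]).as_matrix();M[:3,3]=s["eef_pos"]
    return M@c["mount"]
def wrist(fn):
    s=robot.get_state();p,d=robot.camera("wrist");cv2.imwrite(f"pics/{fn}.png",p);np.save(f"pics/{fn}.npy",d);T=wT(s);np.save(f"pics/{fn}_T.npy",T);return p,d,T,s
def crop(src,dst,u0,v0,u1,v1,k):
    p=cv2.imread(f"pics/{src}.png")[v0:v1,u0:u1];cv2.imwrite(f"pics/{dst}.png",cv2.resize(p,None,fx=k,fy=k,interpolation=cv2.INTER_CUBIC))
E
python3 - <<'E'
from h import *
crop("top0","t1",195,130,355,240,5)
crop("side0","s1",200,140,330,260,5)
d=np.load("pics/top0.npy");C=cloud("top",d)
for n,u,v in [("slab",140,196),("table",200,300),("plate",240,185),("boxtop",305,175),("dial",316,158),("start",341,158),("new",278,216),("n1",312,215),("n2",338,216),("grease",277,122)]:
    print(n,C[v,u])
E
```

```text
slab [489.9  343.64  26.61]
table [137.19 136.38  -0.43]
plate [528.92   0.98  15.27]
boxtop [ 555.56 -215.6    71.37]
dial [ 604.4  -245.52  112.98]
start [ 608.33 -330.23   91.4 ]
new [ 421.16 -127.16   50.48]
n1 [ 424.57 -239.88   50.38]
n2 [ 421.26 -325.23   52.56]
grease [ 732.5  -124.05   79.11]
```

View pics/t1.png

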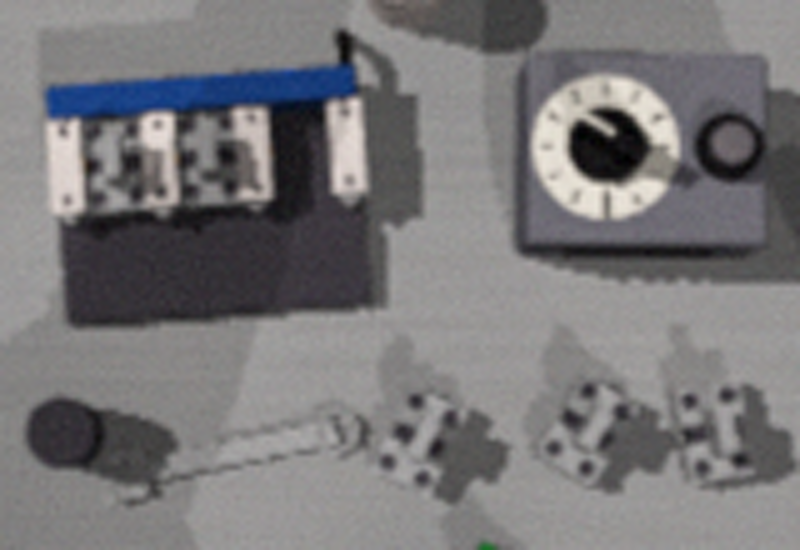

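View pics/s1.png

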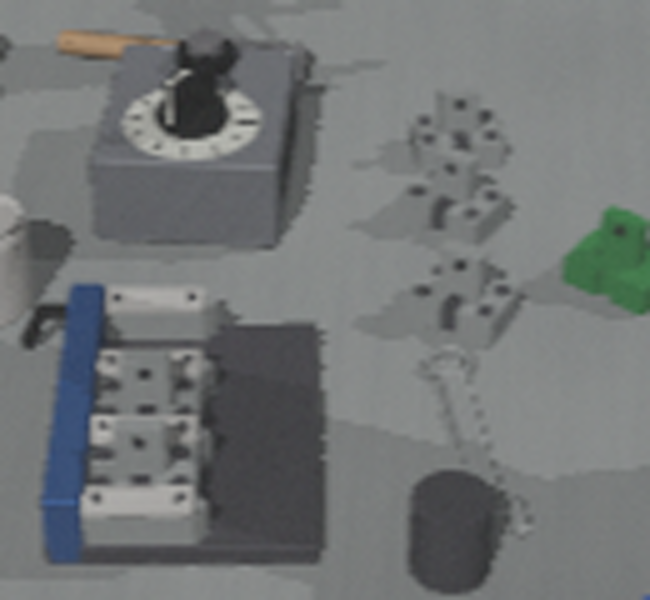

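```bash
cat >> h.py <<'E'
def yaw(s):
    M=R.from_rotvec(s["ee_rot"]).as_matrix(); return np.degrees(np.arctan2(M[1,0],M[0,0])),M  # world heading of tool x
def go(x,y,z,yw=None):
    """increments from measured pose; yw=world heading of tool x in deg"""
    s=robot.get_state();a,M=yaw(s)
    d=M.T@(np.array([x,y,z])-s["eef_pos"])/40
    sp=0 if yw is None else -((yw-a+180)%360-180)/6
    print("pos",s["eef_pos"],"yaw %.2f"%a,"w %.1f"%s["width"],"F",s["contact_force"],"t %.1f"%s["time_s"]);print("inc tx %.3f ty %.3f tz %.3f spin %.3f"%(*d,sp))
def st(): 
    s=robot.get_state();print("pos",s["eef_pos"],"yaw %.2f"%yaw(s)[0],"w %.1f"%s["width"],"F",s["contact_force"],"t %.1f"%s["time_s"],"q",s["joint_positions"])
E
python3 - <<'E'
from h import *
d=np.load("pics/top0.npy");C=cloud("top",d)
print(yaw(robot.get_state()))
# heights map over heater
for n,u,v in [("bluestop",220,149),("wall",208,170),("wall3",264,165),("lug1",217,163),("lug2",236,163),("lug",240,160),("dialbar",318,160)]: print(n,C[v,u])
sub=C[140:200,200:275].reshape(-1,3)
h,e=np.histogram(sub[:,2],bins=np.arange(-5,90,5));print(h,e)
go(480,-30,330,0)
go(480,-30,330,-90)
E
```

```text
(np.float64(23.88412474090634), array([[ 0.91,  0.4 , -0.  ],
       [ 0.4 , -0.91,  0.  ],
       [-0.  , -0.  , -1.  ]]))
bluestop [648.07  67.96  49.6 ]
wall [576.23 108.05  48.68]
wall3 [593.98 -81.37  42.97]
lug1 [596.22  75.46  70.91]
lug2 [595.87  12.2   72.27]
lug [612.96   0.51  34.12]
dialbar [ 599.74 -253.53  103.12]
[653 783  75 640 814  50  18  77 306 359 377 215  17   1  23  40   5   0] [-5  0  5 10 15 20 25 30 35 40 45 50 55 60 65 70 75 80 85]
pos [ 252.81 -571.11  257.11] yaw 23.88 w 88.2 F [0.06 0.01 0.83] t 0.1
inc tx 10.670 ty -10.072 tz -1.809 spin 3.981
pos [ 252.81 -571.11  257.11] yaw 23.88 w 88.2 F [0.06 0.01 0.83] t 0.1
inc tx 10.670 ty -10.072 tz -1.809 spin 18.981
```

Candidates (top image): grey inserts on the bench at (278,216), (312,215) and (338,216) are the fresh ones. Grey inserts in the bays at (217,160) and (236,160) are the heated ones, so bay 0 is empty. The blue ones at (183,246) and (129,269) and the green ones at (291,250) and (133,136) are look-alikes. I'll take close wrist views next.

Emit:
send_rows([
  {"tx": 5,"ty": -5,"tz": -1.8,"spin": 2,"claw": 1},
  {"tx": 10.67,"ty": -10.07,"tz": -1.8,"spin": 3.98,"claw": 1},
  {"tx": 10.67,"ty": -10.07,"tz": -1.8,"spin": 3.98,"claw": 1},
  {"tx": 10.67,"ty": -10.07,"tz": -1.8,"spin": 3.98,"claw": 1},
  {"tx": 10.67,"ty": -10.07,"tz": -1.8,"spin": 3.98,"claw": 1},
  {"tx": 10.67,"ty": -10.07,"tz": -1.8,"spin": 3.98,"claw": 1},
  {"tx": 10.67,"ty": -10.07,"tz": -1.8,"spin": 3.98,"claw": 1},
  {"tx": 10.67,"ty": -10.07,"tz": -1.8,"spin": 3.98,"claw": 1},
  {"tx": 10.67,"ty": -10.07,"tz": -1.8,"spin": 3.98,"claw": 1},
  {"tx": 10.67,"ty": -10.07,"tz": -1.8,"spin": 3.98,"claw": 1},
  {"tx": 10.67,"ty": -10.07,"tz": -1.8,"spin": 3.98,"claw": 1},
  {"tx": 10.67,"ty": -10.07,"tz": -1.8,"spin": 3.98,"claw": 1},
])

```text
time_s: 1.35
eef_pos: [480.9, -27.4, 330.0]
ee_rot: [-3.141, -0.003, -0.001]
contact_force: [1.4, -0.5, -0.7]
width: 88.2
```

Run:
```python
from h import *
st();p,d,T,s=wrist("w1")
p,d=robot.camera("wrist");st()
```

```text
pos [480.86 -27.35 330.01] yaw 0.13 w 88.2 F [ 1.38 -0.54 -0.72] t 1.4 q [ 0.02  0.4  -0.09  1.89  0.05  0.85 -1.66]
pos [482.63 -23.27 330.22] yaw 0.65 w 88.2 F [-0.48 -0.76  0.2 ] t 1.4 q [ 0.02  0.4  -0.1   1.89  0.05  0.85 -1.66]
```

View pics/w1.png

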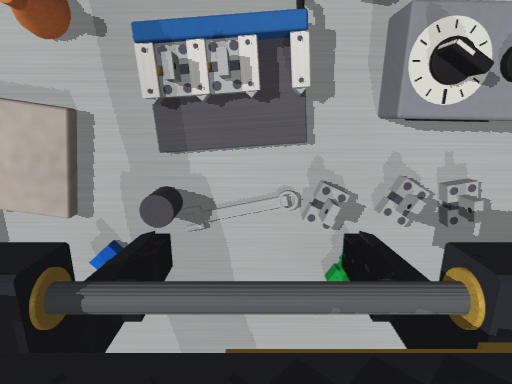

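Run:
```python
from h import *
st();p,d,T,s=wrist("w2");st()
crop("w2","w2c",120,0,320,240,2.5)
```

```text
pos [482.63 -23.27 330.22] yaw 0.65 w 88.2 F [-0.48 -0.76  0.2 ] t 1.4 q [ 0.02  0.4  -0.1   1.89  0.05  0.85 -1.66]
pos [481.13 -27.06 329.77] yaw 0.39 w 88.1 F [ 0.31  0.2  -0.62] t 1.5 q [ 0.02  0.4  -0.09  1.89  0.05  0.85 -1.66]
```

View pics/w2c.png

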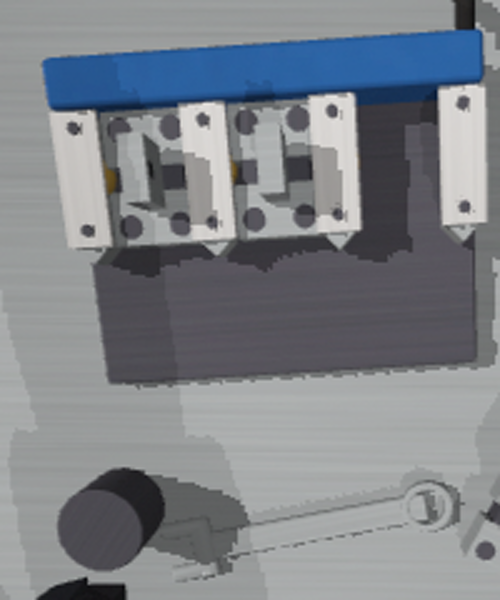

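Emit:
send_rows([
  {"tx": 0,"ty": 0,"tz": 0,"spin": 0,"claw": 1},
  {"tx": 0,"ty": 0,"tz": 0,"spin": 0,"claw": 1},
  {"tx": 0,"ty": 0,"tz": 0,"spin": 0,"claw": 1},
])

```text
time_s: 1.8
eef_pos: [479.7, -32.0, 329.6]
ee_rot: [3.141, -0.005, -0.001]
contact_force: [-0.2, -0.5, -0.4]
width: 88.1
```

Run:
```python
from h import *
st();p,d,T,s=wrist("w3");st()
C=cloud("wrist",d,T)
hsv=cv2.cvtColor(p,cv2.COLOR_BGR2HSV)
V=p.max(2).astype(int);S=hsv[...,1]
wall=(abs(C[...,2]-43.5)<5)&(C[...,0]>530)&(C[...,0]<680)&(C[...,1]>-110)&(C[...,1]<130)&(V>150)&(S<60)
n,l,stt,c=cv2.connectedComponentsWithStats(wall.astype(np.uint8))
for i in range(1,n):
    if stt[i,4]>100:
        P=C[l==i];print(stt[i],P.mean(0),cv2.minAreaRect(P[:,:2].astype(np.float32)))
blue=(hsv[...,0]>95)&(hsv[...,0]<125)&(S>120)&(C[...,0]>560)&(C[...,2]>42)
P=C[blue];print("blue",P.mean(0),cv2.minAreaRect(P[:,:2].astype(np.float32)),np.percentile(P[:,2],[5,50,95]))
# front edge of plate
for u,v in [(163,153),(235,148),(309,144),(158,105)]: print(u,v,px2w("wrist",d,u,v,15,T))
```

```text
pos [479.65 -32.   329.56] yaw -0.17 w 88.1 F [-0.19 -0.49 -0.38] t 1.8 q [ 0.03  0.4  -0.09  1.89  0.05  0.85 -1.66]
pos [479.8  -31.77 329.64] yaw -0.15 w 88.1 F [ 1.25 -0.45 -0.72] t 1.9 q [ 0.03  0.4  -0.09  1.89  0.05  0.85 -1.66]
[286  29  20  57 981] [615.26 -81.26  43.61] ((614.8139038085938, -81.32211303710938), (63.59138488769531, 22.907997131347656), 3.838733673095703)
[233  33  22  63 959] [610.2 -17.9  43.6] ((606.8291625976562, -17.545522689819336), (71.4103012084961, 23.76525115966797), 2.329495906829834)
[181  38  24  56 898] [607.13  45.74  43.69] ((605.728759765625, 46.926666259765625), (63.7371940612793, 24.2902774810791), 4.2936110496521)
[129  42  26  61 947] [600.68 110.07  43.63] ((597.8928833007812, 109.99713897705078), (69.76856994628906, 23.77006721496582), 3.6491732597351074)
blue [650.55  16.36  49.78] ((651.1137084960938, 17.153106689453125), (23.053882598876953, 210.0200958251953), 4.117545127868652) [47.52 49.96 51.45]
163 153 [494.32 101.01  15.  ]
235 148 [501.08  -2.16  15.  ]
309 144 [ 506.37 -107.39   15.  ]
158 105 [560.07 102.44  15.  ]
```

```bash
cat >> h.py <<'E'
def lugs(C,z,box,tol=5,amin=60):
    m=(abs(C[...,2]-z)<tol)&(C[...,0]>box[0])&(C[...,0]<box[1])&(C[...,1]>box[2])&(C[...,1]<box[3])
    n,l,stt,c=cv2.connectedComponentsWithStats(m.astype(np.uint8))
    for i in range(1,n):
        if stt[i,4]>=amin:
            P=C[l==i];r=cv2.minAreaRect(P[:,:2].astype(np.float32));(w,h),a=r[1],r[2]
            if h>w: w,h,a=h,w,a+90
            a=(a+90)%180-90
            print("px",stt[i],"c",np.array(r[0]),"mean",P.mean(0),"size %.1f %.1f long-axis %.1f"%(w,h,a))
E
python3 - <<'E'
from h import *
d=np.load("pics/w3.npy");T=np.load("pics/w3_T.npy");C=cloud("wrist",d,T)
print("old");lugs(C,71,(560,660,-20,120))
print("new");lugs(C,56,(360,480,-400,-60))
dt=np.load("pics/top0.npy");Ct=cloud("top",dt);
print("top old");lugs(Ct,71,(560,660,-20,120),amin=20);print("top new");lugs(Ct,56,(360,480,-400,-60),amin=20)
print("top slab");lugs(Ct,25,(380,600,220,480),tol=4,amin=500)
print("slab w");lugs(C,25,(380,600,220,480),tol=4,amin=500)
print("dial w");lugs(C,115,(560,660,-300,-180),tol=8,amin=30);print("dial t");lugs(Ct,115,(560,660,-300,-180),tol=8,amin=10)
print("boxt");lugs(Ct,70,(500,760,-400,-100),tol=4,amin=100);print("btn t");lugs(Ct,92,(560,660,-370,-290),tol=3,amin=10)
print("bush");lugs(C,55,(380,500,40,160),tol=5);lugs(Ct,55,(380,500,40,160),tol=5)
crop("w3","w3c",300,160,512,240,3.5)
E
```

```text
old
px [211  46  13  29 309] c [608.21  12.44] mean [608.21  12.43  71.04] size 30.2 12.2 long-axis 4.6
px [156  50  15  29 327] c [603.89  76.27] mean [603.48  75.82  70.88] size 30.3 13.1 long-axis 3.1
new
px [401 197  22  23 231] c [ 423.11 -244.26] mean [ 423.66 -243.64   55.64] size 29.7 13.1 long-axis -31.0
px [468 197  12  23 245] c [ 422.19 -329.94] mean [ 422.53 -329.02   55.55] size 30.6 12.9 long-axis 11.7
px [319 202  19  23 215] c [ 416.21 -130.06] mean [ 416.79 -129.8    55.87] size 29.9 12.4 long-axis -24.9
top old
px [235 155   4  10  31] c [607.86  10.61] mean [605.82  11.01  71.23] size 31.3 10.2 long-axis -0.2
px [215 157   5   9  32] c [603.51  74.72] mean [602.49  74.87  71.14] size 29.1 11.7 long-axis 8.5
top new
px [311 211   7  10  33] c [ 422.81 -245.37] mean [ 422.52 -245.39   55.71] size 29.5 11.9 long-axis -32.0
px [276 213   7  10  33] c [ 415.59 -131.45] mean [ 415.83 -131.4    55.65] size 29.4 11.8 long-axis -23.9
px [338 212   5   9  35] c [ 421.22 -331.35] mean [ 421.1  -331.16   55.73] size 27.2 12.2 long-axis 4.4
top slab
px [ 105  169   70   54 261
[... 158 characters left out ...]
5.17] size 160.2 95.1 long-axis -9.0
dial w
px [445  34  44  37 771] c [ 608.49 -250.5 ] mean [ 608.05 -249.13  112.35] size 48.3 14.5 long-axis 58.5
dial t
px [311 152  15  11  69] c [ 608.49 -251.94] mean [ 607.71 -251.55  112.8 ] size 46.6 14.6 long-axis 57.2
boxt
px [ 300  141   49   39 1348] c [ 607.07 -279.82] mean [ 606.1  -279.94   70.34] size 159.8 129.0 long-axis 89.1
btn t
px [338 155   8   9  45] c [ 605.97 -331.79] mean [ 606.43 -332.01   92.16] size 26.0 23.4 long-axis -7.2
bush
px [135 193  36  34 934] c [421.03 109.8 ] mean [421.46 109.07  55.14] size 47.5 46.5 long-axis -46.2
px [200 210  15  14 155] c [419.23 108.53] mean [419.74 108.64  55.04] size 47.0 43.2 long-axis 89.7
```

View pics/w3c.png

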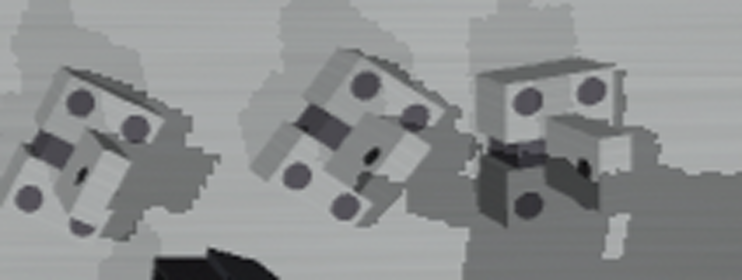

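The crop shows three grey inserts side by side, with lugs at about (330,213), (411,208) and (474,208) in w3. Both cameras agree on their positions to about 1.5 mm. First I'll take the heated insert in bay 2.

Run:
```python
from h import *
go(603.7,76.2,120,4.1)
```

```text
pos [479.8  -31.77 329.64] yaw -0.15 w 88.1 F [ 1.25 -0.45 -0.72] t 1.9
inc tx 3.093 ty -2.710 tz 5.238 spin -0.708
```

Emit:
send_rows([
  {"tx": 3.09,"ty": -2.71,"tz": 2,"spin": -0.7,"claw": -0.2},
  {"tx": 3.09,"ty": -2.71,"tz": 3,"spin": -0.7,"claw": -0.2},
  {"tx": 3.09,"ty": -2.71,"tz": 4,"spin": -0.7,"claw": -0.2},
  {"tx": 3.09,"ty": -2.71,"tz": 5.24,"spin": -0.7,"claw": -0.2},
  {"tx": 3.09,"ty": -2.71,"tz": 5.24,"spin": -0.7,"claw": -0.2},
  {"tx": 3.09,"ty": -2.71,"tz": 5.24,"spin": -0.7,"claw": -0.2},
  {"tx": 3.09,"ty": -2.71,"tz": 5.24,"spin": -0.7,"claw": -0.2},
  {"tx": 3.09,"ty": -2.71,"tz": 5.24,"spin": -0.7,"claw": -0.2},
  {"tx": 3.09,"ty": -2.71,"tz": 5.24,"spin": -0.7,"claw": -0.2},
])

```text
time_s: 2.75
eef_pos: [604.5, 76.8, 122.0]
ee_rot: [3.139, 0.113, 0.004]
contact_force: [-0.5, 0.0, -0.1]
width: 35.2
```

Run:
```python
from h import *
go(603.7,76.2,66,4.1)
p,d,T,s=wrist("w4");C=cloud("wrist",d,T);lugs(C,71,(560,660,-20,120));go(603.7,76.2,66,4.1)
```

```text
pos [604.52  76.8  122.02] yaw 4.11 w 35.2 F [-0.45  0.01 -0.07] t 2.8
inc tx -0.025 ty 0.013 tz 1.400 spin 0.001
px [246 202  20  49 913] c [604.08  76.73] mean [604.92  76.45  71.12] size 30.4 12.0 long-axis 4.3
px [346 203  26  47 866] c [608.6   12.55] mean [612.02  13.56  70.76] size 30.1 12.9 long-axis 4.6
pos [604.65  76.93 122.21] yaw 4.11 w 35.2 F [-0.58 -0.55  0.88] t 2.8
inc tx -0.029 ty 0.016 tz 1.405 spin 0.002
```

View pics/w4.png

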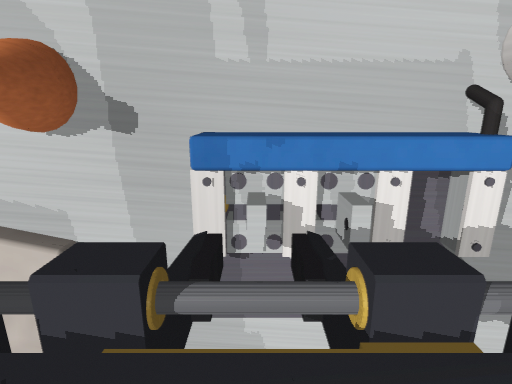

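The lug sits between the jaws at (256,225), in line with the tool. I'll go down and grip.

Emit:
send_rows([
  {"tx": 0,"ty": 0,"tz": 0.7,"spin": 0,"claw": -0.2},
  {"tx": 0,"ty": 0,"tz": 1.41,"spin": 0,"claw": -0.2},
  {"tx": 0,"ty": 0,"tz": 1.41,"spin": 0,"claw": -0.2},
  {"tx": 0,"ty": 0,"tz": 1.41,"spin": 0,"claw": -0.2},
  {"tx": 0,"ty": 0,"tz": 1.41,"spin": 0,"claw": -1},
  {"tx": 0,"ty": 0,"tz": 1.41,"spin": 0,"claw": -1},
  {"tx": 0,"ty": 0,"tz": 1.41,"spin": 0,"claw": -1},
  {"tx": 0,"ty": 0,"tz": 1.41,"spin": 0,"claw": -1},
  {"tx": 0,"ty": 0,"tz": 1.41,"spin": 0,"claw": -1},
  {"tx": 0,"ty": 0,"tz": 1.41,"spin": 0,"claw": -1},
], force=45)

```text
time_s: 3.8
eef_pos: [604.1, 77.1, 64.3]
ee_rot: [3.138, 0.114, 0.001]
contact_force: [-0.9, -1.7, 6.4]
width: 11.7
```

Run:
```python
from h import *
st()
```

```text
pos [604.08  77.13  64.28] yaw 4.16 w 11.7 F [-0.94 -1.71  6.35] t 3.8 q [-0.17  0.94 -0.06  1.74  0.11  0.47 -1.8 ]
```

Emit:
send_rows([
  {"tx": -0.15,"ty": 0,"tz": -0.03,"spin": 0,"claw": -1},
  {"tx": -0.3,"ty": 0,"tz": -0.03,"spin": 0,"claw": -1},
  {"tx": -0.5,"ty": 0,"tz": -0.03,"spin": 0,"claw": -1},
  {"tx": -0.7,"ty": 0,"tz": -0.03,"spin": 0,"claw": -1},
  {"tx": -0.9,"ty": 0,"tz": -0.03,"spin": 0,"claw": -1},
  {"tx": -1.2,"ty": 0,"tz": -0.03,"spin": 0,"claw": -1},
  {"tx": -1.5,"ty": 0,"tz": -0.03,"spin": 0,"claw": -1},
  {"tx": -1.8,"ty": 0,"tz": -0.03,"spin": 0,"claw": -1},
  {"tx": -2.1,"ty": 0,"tz": -0.03,"spin": 0,"claw": -1},
  {"tx": -2.3,"ty": 0,"tz": -0.03,"spin": 0,"claw": -1},
  {"tx": -2.3,"ty": 0,"tz": -0.03,"spin": 0,"claw": -1},
  {"tx": -2.3,"ty": 0,"tz": -0.03,"spin": 0,"claw": -1},
])

```text
time_s: 5.0
eef_pos: [512.2, 71.8, 64.9]
ee_rot: [-3.139, -0.116, -0.0]
contact_force: [0.1, -0.1, -5.5]
width: 11.4
```

Run:
```python
from h import *
st()
p,d,T,s=wrist("w5");C=cloud("wrist",d,T);lugs(C,71,(460,660,-20,120));go(485,388,100,4.1)
```

```text
pos [512.19  71.83  64.91] yaw 4.24 w 11.4 F [ 0.13 -0.14 -5.46] t 5.0 q [-0.21  0.88 -0.04  2.02  0.12  0.24 -1.84]
px [ 409    0   54   89 3537] c [608.24  12.55] mean [608.    13.45  70.74] size 30.0 13.7 long-axis 3.4
px [ 209  237   96   44 1993] c [517.4   71.44] mean [519.73  71.61  71.29] size 41.6 20.7 long-axis -84.1
pos [512.74  71.74  64.94] yaw 4.22 w 12.0 F [ 0.98 -0.45 -5.12] t 5.0
inc tx -0.109 ty -7.937 tz -0.873 spin 0.020
```

View pics/w5.png

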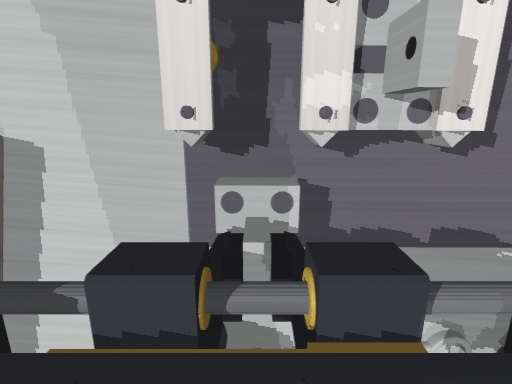

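The insert is out on the apron and held, nose at (257,200). I'll lift it and carry it to the slab.

Emit:
send_rows([
  {"tx": 0,"ty": 0,"tz": -0.5,"spin": 0,"claw": -1},
  {"tx": 0,"ty": 0,"tz": -0.8,"spin": 0,"claw": -1},
  {"tx": 0,"ty": -0.7,"tz": -0.8,"spin": 0,"claw": -1},
  {"tx": 0,"ty": -1.6,"tz": -0.8,"spin": 0,"claw": -1},
  {"tx": 0,"ty": -2.6,"tz": -0.8,"spin": 0,"claw": -1},
  {"tx": 0,"ty": -3.6,"tz": -0.8,"spin": 0,"claw": -1},
  {"tx": -0.1,"ty": -4.6,"tz": -0.8,"spin": 0,"claw": -1},
  {"tx": -0.1,"ty": -5.6,"tz": -0.8,"spin": 0,"claw": -1},
  {"tx": -0.1,"ty": -6.6,"tz": -0.8,"spin": 0,"claw": -1},
  {"tx": -0.1,"ty": -7.5,"tz": -0.8,"spin": 0,"claw": -1},
  {"tx": -0.1,"ty": -7.94,"tz": -0.8,"spin": 0,"claw": -1},
  {"tx": -0.1,"ty": -7.94,"tz": -0.8,"spin": 0,"claw": -1},
])

```text
time_s: 6.25
eef_pos: [483.3, 393.1, 97.1]
ee_rot: [-3.134, -0.124, -0.001]
contact_force: [-0.8, 0.5, -5.8]
width: 12.0
```

Run:
```python
from h import *
go(485,388,74.8,4.1)
p,d,T,s=wrist("w6")
go(485,388,74.8,4.1)
```

```text
pos [483.31 393.09  97.07] yaw 4.54 w 12.0 F [-0.76  0.46 -5.75] t 6.2
inc tx 0.032 ty 0.133 tz 0.556 spin 0.073
pos [484.03 389.61  96.88] yaw 4.37 w 11.6 F [ 0.94 -0.64 -4.09] t 6.3
inc tx 0.021 ty 0.043 tz 0.552 spin 0.046
```

View pics/w6.png

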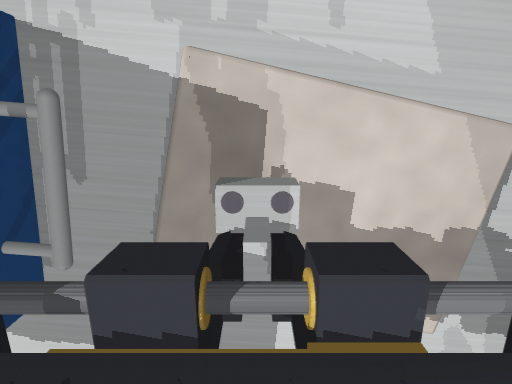

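Run:
```python
from h import *
d=np.load("pics/top0.npy");C=cloud("top",d)
m=(C[...,2]>60)&(C[...,1]>380)&(C[...,1]<620)&(C[...,0]>400)&(C[...,0]<580)
P=C[m];
for y in range(400,620,20):
    q=P[(P[:,1]>=y)&(P[:,1]<y+20)]; 
    if len(q): print(y,len(q),q[:,2].min(),q[:,2].max())
go(487,374,74.8,4.1)
```

```text
500 271 100.36333963757511 172.81388668143973
520 57 100.65540052676079 170.37453121733506
540 1217 60.12078379523905 192.88010238499646
560 555 61.64352436831996 205.2916634670196
580 403 194.48804966080252 206.21348865254845
600 398 194.56828518849215 206.67440804698276
pos [484.03 389.61  96.88] yaw 4.37 w 11.6 F [ 0.94 -0.64 -4.09] t 6.3
inc tx 0.044 ty 0.395 tz 0.552 spin 0.046
```

Emit:
send_rows([
  {"tx": 0.04,"ty": 0.4,"tz": 0,"spin": 0,"claw": -1},
  {"tx": 0.04,"ty": 0.4,"tz": 0.2,"spin": 0,"claw": -1},
  {"tx": 0.04,"ty": 0.4,"tz": 0.4,"spin": 0,"claw": -1},
  {"tx": 0.04,"ty": 0.4,"tz": 0.5,"spin": 0,"claw": -1},
  {"tx": 0.04,"ty": 0.4,"tz": 0.56,"spin": 0,"claw": -1},
  {"tx": 0.04,"ty": 0.4,"tz": 0.56,"spin": 0,"claw": -1},
  {"tx": 0.04,"ty": 0.4,"tz": 0.56,"spin": 0,"claw": -1},
])

```text
time_s: 7.0
eef_pos: [487.6, 372.3, 74.4]
ee_rot: [-3.139, -0.116, -0.001]
contact_force: [-0.3, 0.9, -5.1]
width: 11.6
```

Emit:
send_rows([
  {"tx": 0,"ty": 0,"tz": 0.03,"spin": 0,"claw": -1},
  {"tx": 0,"ty": 0,"tz": 0.03,"spin": 0,"claw": -1},
])

```text
time_s: 7.2
eef_pos: [487.6, 372.3, 74.3]
ee_rot: [-3.139, -0.115, -0.001]
contact_force: [-2.7, -1.2, 3.9]
width: 11.9
```

Contact with the slab. I'll open partly and rise.

Emit:
send_rows([
  {"tx": 0,"ty": 0,"tz": 0,"spin": 0,"claw": -0.3},
  {"tx": 0,"ty": 0,"tz": 0,"spin": 0,"claw": -0.3},
  {"tx": 0,"ty": 0,"tz": 0,"spin": 0,"claw": -0.3},
  {"tx": 0,"ty": 0,"tz": -0.6,"spin": 0,"claw": -0.3},
  {"tx": 0,"ty": 0,"tz": -1.2,"spin": 0,"claw": -0.3},
  {"tx": 0,"ty": 0,"tz": -1.5,"spin": 0,"claw": -0.3},
])

```text
time_s: 7.8
eef_pos: [488.6, 372.5, 135.1]
ee_rot: [-3.138, -0.115, -0.004]
contact_force: [-0.4, -0.6, 0.2]
width: 30.9
```

Run:
```python
from h import *
p,d,T,s=wrist("w7");C=cloud("wrist",d,T);lugs(C,81,(420,560,280,440))
go(608.4,12.5,130,4.1)
```

```text
px [248 202  19  48 895] c [487.63 371.53] mean [488.34 371.6   81.15] size 30.4 11.5 long-axis 4.1
pos [489.14 372.91 136.28] yaw 4.19 w 30.9 F [0.7  0.18 1.07] t 7.8
inc tx 2.315 ty 9.204 tz 0.141 spin 0.015
```

View pics/w7.png

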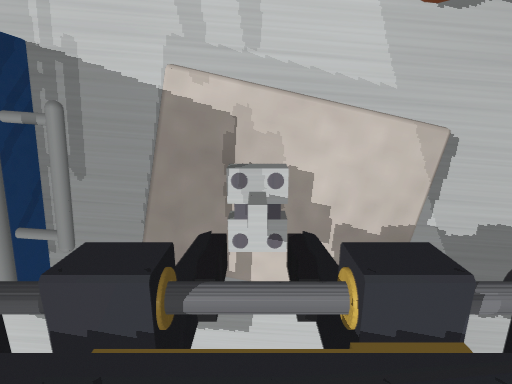

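The first heated insert stands flat at (487,372), lug top 81. Next is bay 1.

Emit:
send_rows([
  {"tx": 0.3,"ty": 1,"tz": 0,"spin": 0,"claw": -0.2},
  {"tx": 2.31,"ty": 9.2,"tz": 0.14,"spin": 0,"claw": -0.2},
  {"tx": 2.31,"ty": 9.2,"tz": 0.14,"spin": 0,"claw": -0.2},
  {"tx": 2.31,"ty": 9.2,"tz": 0.14,"spin": 0,"claw": -0.2},
  {"tx": 2.31,"ty": 9.2,"tz": 0.14,"spin": 0,"claw": -0.2},
  {"tx": 2.31,"ty": 9.2,"tz": 0.14,"spin": 0,"claw": -0.2},
  {"tx": 2.31,"ty": 9.2,"tz": 0.14,"spin": 0,"claw": -0.2},
  {"tx": 2.31,"ty": 9.2,"tz": 0.14,"spin": 0,"claw": -0.2},
  {"tx": 2.31,"ty": 9.2,"tz": 0.14,"spin": 0,"claw": -0.2},
  {"tx": 2.31,"ty": 9.2,"tz": 0.14,"spin": 0,"claw": -0.2},
  {"tx": 2.31,"ty": 9.2,"tz": 0.14,"spin": 0,"claw": -0.2},
  {"tx": 2.31,"ty": 9.2,"tz": 0.14,"spin": 0,"claw": -0.2},
])

```text
time_s: 9.05
eef_pos: [606.2, 14.1, 127.5]
ee_rot: [-3.138, -0.12, 0.001]
contact_force: [0.8, -0.8, 0.0]
width: 35.4
```

Run:
```python
from h import *
p,d,T,s=wrist("w8");C=cloud("wrist",d,T);lugs(C,71,(560,660,-40,120))
go(608.4,12.5,65.5,4.1)
```

```text
px [249 196  20  48 898] c [608.4   12.46] mean [609.3   12.68  71.14] size 30.7 11.9 long-axis 4.1
pos [606.35  13.8  127.57] yaw 4.38 w 35.6 F [ 0.13  0.2  -0.92] t 9.1
inc tx 0.049 ty 0.038 tz 1.552 spin 0.046
```

Emit:
send_rows([
  {"tx": 0.02,"ty": 0.02,"tz": 0.7,"spin": 0,"claw": -0.2},
  {"tx": 0.02,"ty": 0.02,"tz": 1.3,"spin": 0,"claw": -0.2},
  {"tx": 0.02,"ty": 0.02,"tz": 1.5,"spin": 0,"claw": -0.2},
  {"tx": 0.02,"ty": 0.02,"tz": 1.55,"spin": 0,"claw": -0.2},
  {"tx": 0.02,"ty": 0.02,"tz": 1.55,"spin": 0,"claw": -0.2},
  {"tx": 0.02,"ty": 0.02,"tz": 1.55,"spin": 0,"claw": -0.2},
])

```text
time_s: 9.7
eef_pos: [608.3, 11.1, 66.8]
ee_rot: [-3.139, -0.116, -0.003]
contact_force: [0.5, 0.5, 0.6]
width: 35.6
```

Emit:
send_rows([
  {"tx": 0,"ty": -0.03,"tz": 0.03,"spin": 0,"claw": -0.2},
  {"tx": 0,"ty": -0.03,"tz": 0.03,"spin": 0,"claw": -1},
  {"tx": 0,"ty": -0.03,"tz": 0.03,"spin": 0,"claw": -1},
  {"tx": 0,"ty": -0.03,"tz": 0.03,"spin": 0,"claw": -1},
  {"tx": 0,"ty": -0.03,"tz": 0.03,"spin": 0,"claw": -1},
  {"tx": 0,"ty": -0.03,"tz": 0.03,"spin": 0,"claw": -1},
  {"tx": 0,"ty": -0.03,"tz": 0.03,"spin": 0,"claw": -1},
])

```text
time_s: 10.4
eef_pos: [607.5, 13.1, 64.7]
ee_rot: [-3.138, -0.116, -0.0]
contact_force: [-0.6, 3.4, 3.4]
width: 11.4
```

Emit:
send_rows([
  {"tx": -0.15,"ty": 0,"tz": -0.03,"spin": 0,"claw": -1},
  {"tx": -0.3,"ty": 0,"tz": -0.03,"spin": 0,"claw": -1},
  {"tx": -0.5,"ty": 0,"tz": -0.03,"spin": 0,"claw": -1},
  {"tx": -0.7,"ty": 0,"tz": -0.03,"spin": 0,"claw": -1},
  {"tx": -0.9,"ty": 0,"tz": -0.03,"spin": 0,"claw": -1},
  {"tx": -1.2,"ty": 0,"tz": -0.03,"spin": 0,"claw": -1},
  {"tx": -1.5,"ty": 0,"tz": -0.03,"spin": 0,"claw": -1},
  {"tx": -1.8,"ty": 0,"tz": -0.03,"spin": 0,"claw": -1},
  {"tx": -2.1,"ty": 0,"tz": -0.03,"spin": 0,"claw": -1},
  {"tx": -2.3,"ty": 0,"tz": -0.03,"spin": 0,"claw": -1},
  {"tx": -2.3,"ty": 0,"tz": -0.5,"spin": 0,"claw": -1},
  {"tx": -2.3,"ty": 0,"tz": -0.8,"spin": 0,"claw": -1},
])

```text
time_s: 11.6
eef_pos: [515.2, 4.5, 96.8]
ee_rot: [3.139, 0.114, -0.001]
contact_force: [0.2, 0.7, -4.5]
width: 11.8
```

Run:
```python
from h import *
p,d,T,s=wrist("w9")
go(490,292,97,4.1)
```

```text
pos [516.65   4.66  98.55] yaw 4.16 w 11.2 F [-0.09  0.08 -3.31] t 11.7
inc tx -0.144 ty -7.213 tz 0.032 spin 0.010
```

View pics/w9.png

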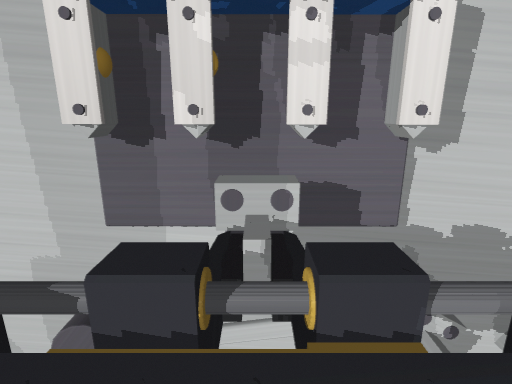

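Emit:
send_rows([
  {"tx": 0,"ty": -0.4,"tz": 0,"spin": 0,"claw": -1},
  {"tx": 0,"ty": -1.2,"tz": 0,"spin": 0,"claw": -1},
  {"tx": 0,"ty": -2.2,"tz": 0,"spin": 0,"claw": -1},
  {"tx": 0,"ty": -3.2,"tz": 0,"spin": 0,"claw": -1},
  {"tx": 0,"ty": -4.2,"tz": 0,"spin": 0,"claw": -1},
  {"tx": -0.1,"ty": -5.2,"tz": 0,"spin": 0,"claw": -1},
  {"tx": -0.14,"ty": -6.2,"tz": 0,"spin": 0,"claw": -1},
  {"tx": -0.14,"ty": -6.8,"tz": 0,"spin": 0,"claw": -1},
  {"tx": -0.14,"ty": -7.2,"tz": 0,"spin": 0,"claw": -1},
  {"tx": -0.14,"ty": -7.2,"tz": 0,"spin": 0,"claw": -1},
  {"tx": -0.14,"ty": -7.2,"tz": 0,"spin": 0,"claw": -1},
])

```text
time_s: 12.75
eef_pos: [489.3, 290.1, 96.3]
ee_rot: [3.137, 0.113, -0.0]
contact_force: [-0.4, -0.5, -4.3]
width: 11.4
```

Run:
```python
from h import *
p,d,T,s=wrist("w10")
go(490,292,75.3,4.1)
```

```text
pos [489.53 289.27  96.32] yaw 4.04 w 11.2 F [-0.32 -0.73 -5.23] t 12.8
inc tx 0.017 ty -0.069 tz 0.525 spin -0.010
```

View pics/w10.png

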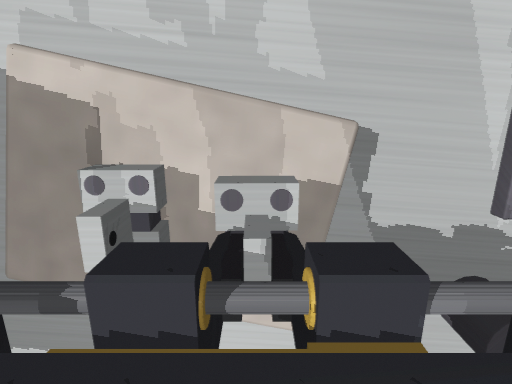

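Emit:
send_rows([
  {"tx": 0,"ty": 0,"tz": 0.2,"spin": 0,"claw": -1},
  {"tx": 0,"ty": 0,"tz": 0.4,"spin": 0,"claw": -1},
  {"tx": 0,"ty": 0,"tz": 0.5,"spin": 0,"claw": -1},
  {"tx": 0,"ty": 0,"tz": 0.54,"spin": 0,"claw": -1},
  {"tx": 0,"ty": 0,"tz": 0.54,"spin": 0,"claw": -1},
  {"tx": 0,"ty": 0,"tz": 0.54,"spin": 0,"claw": -1},
])

```text
time_s: 13.4
eef_pos: [488.5, 291.2, 75.2]
ee_rot: [3.138, 0.114, -0.002]
contact_force: [-2.6, -1.2, 3.0]
width: 11.6
```

Contact. Release.

Emit:
send_rows([
  {"tx": 0,"ty": 0,"tz": 0,"spin": 0,"claw": -0.3},
  {"tx": 0,"ty": 0,"tz": 0,"spin": 0,"claw": -0.3},
  {"tx": 0,"ty": 0,"tz": 0,"spin": 0,"claw": -0.3},
  {"tx": 0,"ty": 0,"tz": -0.6,"spin": 0,"claw": -0.3},
  {"tx": 0,"ty": 0,"tz": -1.2,"spin": 0,"claw": -0.3},
  {"tx": 0,"ty": 0,"tz": -2,"spin": 0,"claw": -0.3},
  {"tx": 0,"ty": 0,"tz": -2,"spin": 0,"claw": -0.3},
])

```text
time_s: 14.1
eef_pos: [491.6, 293.7, 158.5]
ee_rot: [-3.135, -0.115, -0.011]
contact_force: [0.1, 0.3, 0.5]
width: 30.9
```

Run:
```python
from h import *
p,d,T,s=wrist("w11");C=cloud("wrist",d,T);lugs(C,81,(420,560,220,440))
p,d=robot.camera("top");Ct=cloud("top",d);lugs(Ct,56,(340,520,-420,-60),amin=20)
go(416.2,-130,180,-25)
go(416.2,-130,180,4)
```

```text
px [134 190  24  43 837] c [487.45 371.44] mean [488.23 370.94  80.84] size 30.6 12.8 long-axis 4.7
px [252 196  17  43 727] c [489.1  290.74] mean [489.82 290.75  81.09] size 30.7 11.4 long-axis 4.7
px [311 211   7  10  35] c [ 423.14 -245.62] mean [ 423.27 -245.8    56.28] size 29.5 12.4 long-axis -33.0
px [277 213   6  10  34] c [ 415.67 -130.89] mean [ 415.87 -131.24   55.95] size 29.6 11.8 long-axis -26.5
px [337 212   6   9  37] c [ 421.28 -330.07] mean [ 421.45 -330.81   56.1 ] size 27.8 13.4 long-axis 5.9
pos [489.52 292.59 155.46] yaw 4.21 w 31.0 F [ 0.12  0.24 -0.51] t 14.2
inc tx -2.602 ty 10.401 tz -0.629 spin 4.868
pos [489.52 292.59 155.46] yaw 4.21 w 31.0 F [ 0.12  0.24 -0.51] t 14.2
inc tx -2.602 ty 10.401 tz -0.629 spin 0.035
```

Both heated inserts stand flat on the slab. Next is the fresh insert at (416,-130).

Emit:
send_rows([
  {"tx": -0.5,"ty": 1,"tz": -0.6,"spin": 1,"claw": -0.2},
  {"tx": -2.6,"ty": 10.4,"tz": -0.2,"spin": 4.87,"claw": -0.2},
  {"tx": -2.6,"ty": 10.4,"tz": -0.2,"spin": 4.87,"claw": -0.2},
  {"tx": -2.6,"ty": 10.4,"tz": -0.2,"spin": 4.87,"claw": -0.2},
  {"tx": -2.6,"ty": 10.4,"tz": -0.2,"spin": 4.87,"claw": -0.2},
  {"tx": -2.6,"ty": 10.4,"tz": -0.2,"spin": 4.87,"claw": -0.2},
  {"tx": -2.6,"ty": 10.4,"tz": -0.2,"spin": 4.87,"claw": -0.2},
  {"tx": -2.6,"ty": 10.4,"tz": -0.2,"spin": 4.87,"claw": -0.2},
  {"tx": -2.6,"ty": 10.4,"tz": -0.2,"spin": 4.87,"claw": -0.2},
  {"tx": -2.6,"ty": 10.4,"tz": 0.4,"spin": 4.87,"claw": -0.2},
  {"tx": -2.6,"ty": 10.4,"tz": 0.8,"spin": 4.87,"claw": -0.2},
  {"tx": -2.6,"ty": 10.4,"tz": 1,"spin": 4.87,"claw": -0.2},
])

```text
time_s: 15.4
eef_pos: [414.7, -130.4, 113.0]
ee_rot: [-3.067, 0.682, 0.005]
contact_force: [0.1, -1.6, 0.1]
width: 34.9
```

Run:
```python
from h import *
p,d,T,s=wrist("w12");C=cloud("wrist",d,T);lugs(C,56,(360,480,-200,-60))
go(416.2,-130,50,-25)
```

```text
px [245 197  20  48 896] c [ 416.1  -130.58] mean [ 416.89 -130.57   56.12] size 30.9 12.2 long-axis -25.5
pos [ 414.66 -130.02  112.66] yaw -25.02 w 34.9 F [-0.44 -0.06  0.2 ] t 15.4
inc tx 0.041 ty -0.018 tz 1.566 spin -0.003
```

View pics/w12.png

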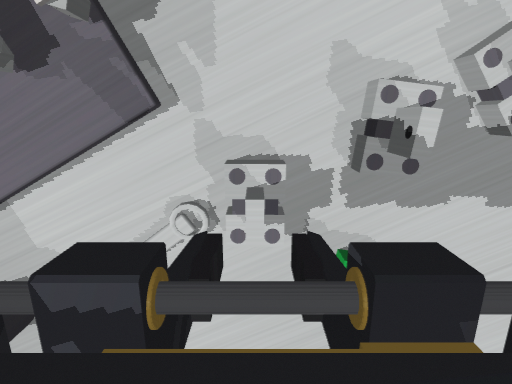

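The lug is centred at (255,221), grey. Go down and grip.

Emit:
send_rows([
  {"tx": 0.04,"ty": 0.01,"tz": 0.7,"spin": 0.08,"claw": -0.2},
  {"tx": 0.04,"ty": 0.01,"tz": 1.3,"spin": 0.08,"claw": -0.2},
  {"tx": 0.04,"ty": 0.01,"tz": 1.57,"spin": 0.08,"claw": -0.2},
  {"tx": 0.04,"ty": 0.01,"tz": 1.57,"spin": 0.08,"claw": -0.2},
  {"tx": 0.04,"ty": 0.01,"tz": 1.57,"spin": 0.08,"claw": -0.2},
  {"tx": 0.04,"ty": 0.01,"tz": 1.57,"spin": 0.08,"claw": -1},
  {"tx": 0.04,"ty": 0.01,"tz": 1.57,"spin": 0.08,"claw": -1},
  {"tx": 0.04,"ty": 0.01,"tz": 1.57,"spin": 0.08,"claw": -1},
  {"tx": 0.04,"ty": 0.01,"tz": 1.57,"spin": 0.08,"claw": -1},
  {"tx": 0.04,"ty": 0.01,"tz": 1.57,"spin": 0.08,"claw": -1},
])

```text
time_s: 16.45
eef_pos: [420.7, -132.0, 55.0]
ee_rot: [-3.062, 0.698, 0.009]
contact_force: [0.7, 1.9, -1.6]
width: 11.7
```

Run:
```python
from h import *
st();p,d,T,s=wrist("w13");C=cloud("wrist",d,T);lugs(C,56,(360,480,-200,-60));st()
```

```text
pos [ 420.7  -132.04   55.01] yaw -25.67 w 11.7 F [ 0.74  1.86 -1.58] t 16.4 q [ 0.23  0.88 -0.04  2.24  0.84  0.04 -2.65]
px [ 209  242   96   39 1772] c [ 422.28 -133.87] mean [ 425.34 -135.19   56.24] size 41.6 18.0 long-axis 64.5
pos [ 420.71 -132.04   55.02] yaw -25.63 w 11.6 F [ 1.05  1.06 -1.15] t 16.5 q [ 0.23  0.88 -0.04  2.24  0.84  0.04 -2.65]
```

View pics/w13.png

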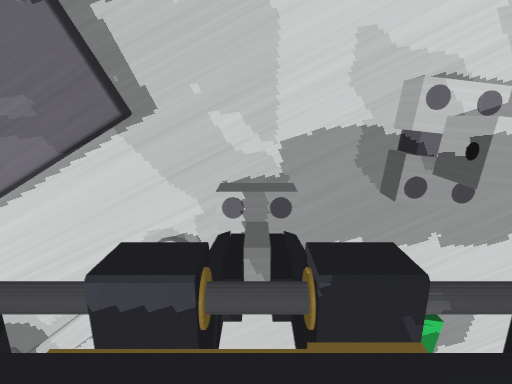

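Joints 6 and 7 stopped at their ranges, so the lug is held 4.8 mm off along its length, which is fine. Lift and look.

Emit:
send_rows([
  {"tx": 0,"ty": 0,"tz": -0.5,"spin": 0,"claw": -1},
  {"tx": 0,"ty": 0,"tz": -1,"spin": 0,"claw": -1},
  {"tx": 0.2,"ty": 0,"tz": -1.2,"spin": -1,"claw": -1},
  {"tx": 0.4,"ty": 0,"tz": -1.2,"spin": -2,"claw": -1},
  {"tx": 0.4,"ty": 0,"tz": -1.2,"spin": -3,"claw": -1},
  {"tx": 0.4,"ty": 0,"tz": -1.2,"spin": -4,"claw": -1},
  {"tx": 0.4,"ty": 0,"tz": -1.2,"spin": -4.96,"claw": -1},
  {"tx": 0.4,"ty": 0,"tz": -1.2,"spin": -4.96,"claw": -1},
  {"tx": 0.4,"ty": 0,"tz": -1.2,"spin": -4.96,"claw": -1},
])

```text
time_s: 17.4
eef_pos: [434.6, -139.7, 102.6]
ee_rot: [-3.137, -0.111, 0.011]
contact_force: [-0.3, -0.3, -4.0]
width: 11.4
```

Run:
```python
from h import *
go(520,72.2,96,4.1)
p,d,T,s=wrist("w14")
go(520,72.2,96,4.1)
```

```text
pos [ 434.58 -139.69  102.65] yaw 4.04 w 11.4 F [-0.29 -0.32 -4.01] t 17.4
inc tx 2.505 ty -5.133 tz 0.161 spin -0.010
pos [ 434.74 -139.64  102.72] yaw 4.09 w 11.6 F [ 0.09  0.09 -4.66] t 17.4
inc tx 2.505 ty -5.130 tz 0.163 spin -0.002
```

View pics/w14.png

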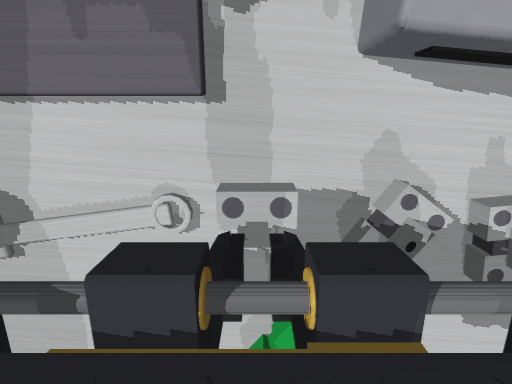

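Held level. Carry it to the front of bay 2.

Emit:
send_rows([
  {"tx": 0.5,"ty": -0.5,"tz": 0,"spin": 0,"claw": -1},
  {"tx": 1,"ty": -1.2,"tz": 0.1,"spin": 0,"claw": -1},
  {"tx": 1.5,"ty": -2,"tz": 0.16,"spin": 0,"claw": -1},
  {"tx": 2,"ty": -3,"tz": 0.16,"spin": 0,"claw": -1},
  {"tx": 2.4,"ty": -4,"tz": 0.16,"spin": 0,"claw": -1},
  {"tx": 2.5,"ty": -4.8,"tz": 0.16,"spin": 0,"claw": -1},
  {"tx": 2.5,"ty": -5.13,"tz": 0.16,"spin": 0,"claw": -1},
  {"tx": 2.5,"ty": -5.13,"tz": 0.16,"spin": 0,"claw": -1},
  {"tx": 2.5,"ty": -5.13,"tz": 0.16,"spin": 0,"claw": -1},
  {"tx": 2.5,"ty": -5.13,"tz": 0.16,"spin": 0,"claw": -1},
])

```text
time_s: 18.45
eef_pos: [519.1, 69.6, 96.1]
ee_rot: [3.139, 0.111, -0.012]
contact_force: [-0.7, -1.5, -3.4]
width: 11.8
```

Run:
```python
from h import *
st();p,d,T,s=wrist("w15")
go(523,72.3,71,4.1)
```

```text
pos [519.11  69.64  96.08] yaw 4.07 w 11.8 F [-0.72 -1.52 -3.41] t 18.4 q [ 0.06  0.86 -0.47  1.98  0.79  0.5  -2.49]
pos [519.29  69.88  96.18] yaw 4.07 w 11.8 F [-0.63 -0.29 -3.84] t 18.5
inc tx 0.101 ty -0.054 tz 0.629 spin -0.005
```

View pics/w15.png

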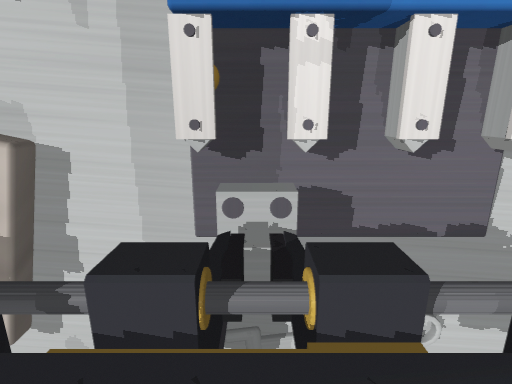

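Emit:
send_rows([
  {"tx": 0.08,"ty": -0.05,"tz": 0.2,"spin": 0,"claw": -1},
  {"tx": 0.08,"ty": -0.05,"tz": 0.4,"spin": 0,"claw": -1},
  {"tx": 0.08,"ty": -0.05,"tz": 0.55,"spin": 0,"claw": -1},
  {"tx": 0.08,"ty": -0.05,"tz": 0.61,"spin": 0,"claw": -1},
  {"tx": 0.08,"ty": -0.05,"tz": 0.61,"spin": 0,"claw": -1},
  {"tx": 0.08,"ty": -0.05,"tz": 0.61,"spin": 0,"claw": -1},
])

```text
time_s: 19.1
eef_pos: [522.4, 75.0, 72.0]
ee_rot: [-3.137, -0.117, 0.009]
contact_force: [-0.3, 1.5, -4.8]
width: 11.7
```

Run:
```python
from h import *
go(608.4,78.4,71,4.1)
```

```text
pos [522.4   74.95  71.96] yaw 4.28 w 11.7 F [-0.32  1.48 -4.76] t 19.1
inc tx 2.150 ty 0.074 tz 0.011 spin 0.030
```

Emit:
send_rows([
  {"tx": 0,"ty": 0,"tz": 0,"spin": 0,"claw": -1},
  {"tx": 0,"ty": 0,"tz": 0,"spin": 0,"claw": -1},
  {"tx": 0,"ty": 0,"tz": 0,"spin": 0,"claw": -1},
])

```text
time_s: 19.4
eef_pos: [522.5, 74.9, 72.2]
ee_rot: [-3.137, -0.117, 0.009]
contact_force: [0.2, -0.0, -5.3]
width: 11.8
```

Run:
```python
from h import *
go(608.4,78.4,71,4.1)
p,d,T,s=wrist("w16")
C=cloud("wrist",d,T);lugs(C,43.5,(560,660,0,140),tol=3,amin=200)
go(608.4,78.4,71,4.1)
```

```text
pos [522.55  74.9   72.19] yaw 4.27 w 11.8 F [ 0.25 -0.03 -5.25] t 19.4
inc tx 2.147 ty 0.073 tz 0.018 spin 0.028
px [  165     2   280   150 14840] c [605.12  59.67] mean [607.79  76.74  43.77] size 124.1 65.9 long-axis -86.1
pos [522.54  74.85  72.17] yaw 4.27 w 12.2 F [-0.78  0.01 -4.97] t 19.4
inc tx 2.147 ty 0.071 tz 0.017 spin 0.028
```

View pics/w16.png

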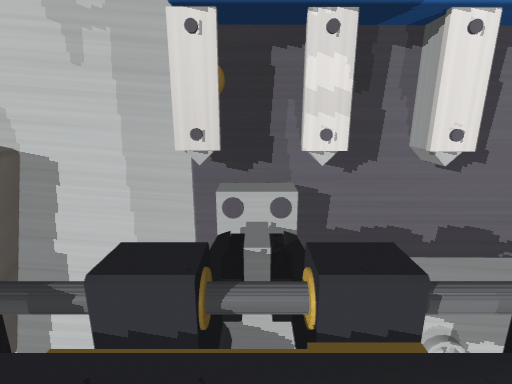

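In w16 the insert, at about u 257, sits 1.5–2 mm to the +y side of the channel middle at u 260. Correct that and slide in.

Emit:
send_rows([
  {"tx": 0,"ty": 0.06,"tz": 0.01,"spin": 0.03,"claw": -1},
  {"tx": 0.2,"ty": 0.06,"tz": 0.01,"spin": 0.03,"claw": -1},
  {"tx": 0.45,"ty": 0.06,"tz": 0.01,"spin": 0.03,"claw": -1},
  {"tx": 0.7,"ty": 0.06,"tz": 0.01,"spin": 0.03,"claw": -1},
  {"tx": 0.95,"ty": 0.06,"tz": 0.01,"spin": 0.03,"claw": -1},
  {"tx": 1.2,"ty": 0.06,"tz": 0.01,"spin": 0.03,"claw": -1},
  {"tx": 1.45,"ty": 0.06,"tz": 0.01,"spin": 0.03,"claw": -1},
  {"tx": 1.7,"ty": 0.06,"tz": 0.01,"spin": 0.03,"claw": -1},
])

```text
time_s: 20.25
eef_pos: [588.6, 76.0, 70.3]
ee_rot: [3.139, 0.111, -0.018]
contact_force: [-4.8, -0.4, -2.2]
width: 11.8
```

Run:
```python
from h import *
go(608.4,78.4,71,4.1)
```

```text
pos [588.58  75.98  70.31] yaw 4.04 w 11.8 F [-4.83 -0.4  -2.16] t 20.2
inc tx 0.498 ty -0.025 tz -0.023 spin -0.010
```

Emit:
send_rows([
  {"tx": 0.15,"ty": 0,"tz": 0,"spin": 0,"claw": -1},
  {"tx": 0.3,"ty": 0,"tz": 0,"spin": 0,"claw": -1},
  {"tx": 0.4,"ty": 0,"tz": 0,"spin": 0,"claw": -1},
  {"tx": 0.5,"ty": 0,"tz": 0,"spin": 0,"claw": -1},
  {"tx": 0.55,"ty": 0,"tz": 0,"spin": 0,"claw": -1},
  {"tx": 0.55,"ty": 0,"tz": 0,"spin": 0,"claw": -1},
])

```text
time_s: 20.85
eef_pos: [609.3, 77.8, 70.7]
ee_rot: [3.139, 0.112, -0.02]
contact_force: [-9.0, -3.7, -0.6]
width: 11.6
```

Emit:
send_rows([
  {"tx": 0.06,"ty": 0,"tz": 0,"spin": 0,"claw": -1},
  {"tx": 0.06,"ty": 0,"tz": 0,"spin": 0,"claw": -1},
])

```text
time_s: 21.05
eef_pos: [609.6, 77.8, 70.4]
ee_rot: [3.137, 0.113, -0.026]
contact_force: [-13.3, -4.8, 3.1]
width: 11.6
```

Emit:
send_rows([
  {"tx": 0,"ty": 0,"tz": 0,"spin": 0,"claw": -0.4},
  {"tx": 0,"ty": 0,"tz": 0,"spin": 0,"claw": -0.3},
  {"tx": 0,"ty": 0,"tz": 0,"spin": 0,"claw": -0.3},
  {"tx": 0,"ty": 0,"tz": -0.6,"spin": 0,"claw": -0.3},
  {"tx": 0,"ty": 0,"tz": -1.3,"spin": 0,"claw": -0.3},
  {"tx": 0,"ty": 0,"tz": -1.3,"spin": 0,"claw": -0.3},
])

```text
time_s: 21.65
eef_pos: [618.5, 81.0, 127.2]
ee_rot: [-3.134, -0.112, -0.005]
contact_force: [-0.0, 0.1, 0.3]
width: 30.6
```

Run:
```python
from h import *
p,d,T,s=wrist("w17");C=cloud("wrist",d,T);lugs(C,71,(540,660,-40,120))
p,d=robot.camera("top");Ct=cloud("top",d);lugs(Ct,56,(340,520,-420,-60),amin=20)
st()
```

```text
px [252 222  19  46 827] c [603.94  76.73] mean [605.02  76.51  71.11] size 30.9 11.8 long-axis 4.4
px [311 211   7  10  37] c [ 422.89 -245.83] mean [ 422.82 -245.45   55.52] size 29.8 12.2 long-axis -30.2
px [338 212   5   9  36] c [ 421.29 -331.47] mean [ 421.55 -331.11   55.96] size 27.9 12.1 long-axis 9.2
pos [616.2   79.68 123.96] yaw 4.09 w 31.0 F [-0.33  0.52 -0.52] t 21.8 q [ 0.11  0.92 -0.58  1.67  0.67  0.77 -2.29]
```

View pics/w17.png

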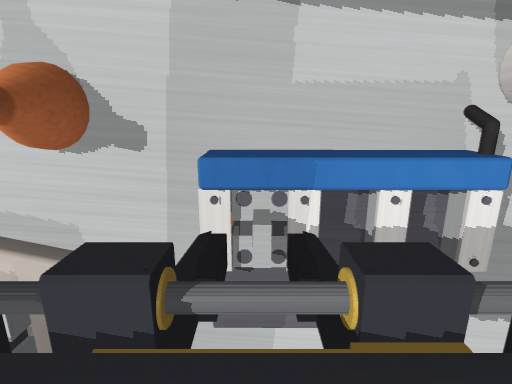

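Seated at (603.9,76.7), the same spot as the heated insert before it. Next is the insert at (423,-245). I'll use the half-turned tool to stay inside joint 7's range.

Run:
```python
from h import *
go(423.2,-245,190,149)
```

```text
pos [616.2   79.68 123.96] yaw 4.09 w 31.0 F [-0.33  0.52 -0.52] t 21.8
inc tx -5.396 ty 7.748 tz -1.660 spin -24.152
```

Emit:
send_rows([
  {"tx": 0,"ty": 0.2,"tz": -1,"spin": -1,"claw": -0.2},
  {"tx": -5.4,"ty": 7.75,"tz": -1.66,"spin": -24.1,"claw": -0.2},
  {"tx": -5.4,"ty": 7.75,"tz": -1.66,"spin": -24.1,"claw": -0.2},
  {"tx": -5.4,"ty": 7.75,"tz": -1.66,"spin": -24.1,"claw": -0.2},
  {"tx": -5.4,"ty": 7.75,"tz": -1.66,"spin": -24.1,"claw": -0.2},
  {"tx": -5.4,"ty": 7.75,"tz": -1.66,"spin": -24.1,"claw": -0.2},
  {"tx": -5.4,"ty": 7.75,"tz": -1.66,"spin": -24.1,"claw": -0.2},
  {"tx": -5.4,"ty": 7.75,"tz": -1.66,"spin": -24.1,"claw": -0.2},
  {"tx": -5.4,"ty": 7.75,"tz": -1.66,"spin": -24.1,"claw": -0.2},
  {"tx": -5.4,"ty": 7.75,"tz": -1.66,"spin": -24.1,"claw": -0.2},
  {"tx": -5.4,"ty": 7.75,"tz": -1.66,"spin": -24.1,"claw": -0.2},
  {"tx": -5.4,"ty": 7.75,"tz": -1.66,"spin": -24.1,"claw": -0.2},
])

```text
time_s: 22.95
eef_pos: [421.8, -245.9, 189.2]
ee_rot: [-1.91, -2.485, 0.003]
contact_force: [-0.3, 0.2, 0.5]
width: 35.8
```

Run:
```python
from h import *
st();go(423.2,-245,120,149)
```

```text
pos [ 421.8  -245.88  189.18] yaw 104.91 w 35.8 F [-0.33  0.18  0.46] t 22.9 q [ 1.06  0.86 -1.11  2.01  0.98  0.95 -0.32]
pos [ 421.8  -245.88  189.18] yaw 104.91 w 35.8 F [-0.33  0.18  0.46] t 22.9
inc tx 0.004 ty 0.049 tz 1.729 spin -7.348
```

Emit:
send_rows([
  {"tx": 0,"ty": 0,"tz": 1,"spin": -7.35,"claw": -0.2},
  {"tx": 0,"ty": 0,"tz": 1.73,"spin": -7.35,"claw": -0.2},
  {"tx": 0,"ty": 0,"tz": 1.73,"spin": -7.35,"claw": -0.2},
  {"tx": 0,"ty": 0,"tz": 1.73,"spin": -7.35,"claw": -0.2},
  {"tx": 0,"ty": 0,"tz": 1.73,"spin": -7.35,"claw": -0.2},
  {"tx": 0,"ty": 0,"tz": 1.73,"spin": -7.35,"claw": -0.2},
  {"tx": 0,"ty": 0,"tz": 1.73,"spin": -7.35,"claw": -0.2},
  {"tx": 0,"ty": 0,"tz": 1.73,"spin": -7.35,"claw": -0.2},
  {"tx": 0,"ty": 0,"tz": 1.73,"spin": -7.35,"claw": -0.2},
])

```text
time_s: 23.85
eef_pos: [421.7, -245.5, 120.8]
ee_rot: [-0.847, -3.019, -0.0]
contact_force: [-0.9, -0.8, 1.0]
width: 35.0
```

Run:
```python
from h import *
p,d,T,s=wrist("w18");C=cloud("wrist",d,T);lugs(C,56,(340,520,-380,-160))
st();go(423.2,-245,50.5,149)
```

```text
px [251 198  19  46 830] c [ 423.14 -244.83] mean [ 422.25 -244.57   56.08] size 30.8 12.1 long-axis -31.5
pos [ 421.76 -245.49  120.84] yaw 148.66 w 35.6 F [-0.22 -0.02  0.94] t 23.9 q [ 1.05  1.02 -1.13  2.06  1.2   0.98  0.26]
pos [ 421.76 -245.49  120.84] yaw 148.66 w 35.6 F [-0.22 -0.02  0.94] t 23.9
inc tx -0.035 ty 0.032 tz 1.758 spin -0.056
```

View pics/w18.png

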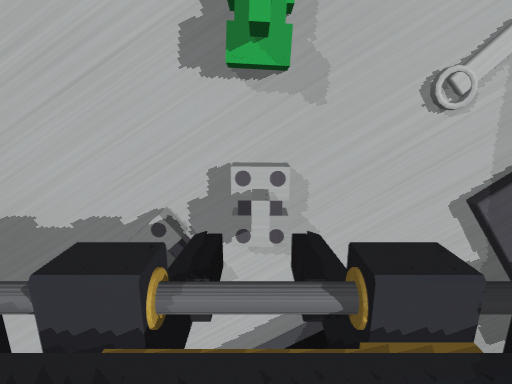

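The lug is centred at (260,222), and the grey insert matches the measurement at (423.1,-244.8).

Emit:
send_rows([
  {"tx": -0.03,"ty": 0.03,"tz": 0.7,"spin": 0,"claw": -0.2},
  {"tx": -0.03,"ty": 0.03,"tz": 1.4,"spin": 0,"claw": -0.2},
  {"tx": -0.03,"ty": 0.03,"tz": 1.75,"spin": 0,"claw": -0.2},
  {"tx": -0.03,"ty": 0.03,"tz": 1.75,"spin": 0,"claw": -0.2},
  {"tx": -0.03,"ty": 0.03,"tz": 1.75,"spin": 0,"claw": -0.2},
  {"tx": -0.03,"ty": 0.03,"tz": 1.75,"spin": 0,"claw": -0.2},
])

```text
time_s: 24.5
eef_pos: [423.6, -244.9, 51.8]
ee_rot: [-0.846, -3.021, -0.0]
contact_force: [0.0, 0.0, -0.2]
width: 35.2
```

Run:
```python
from h import *
st();go(423.2,-245,50.5,149)
```

```text
pos [ 423.62 -244.94   51.78] yaw 148.72 w 35.2 F [ 0.02  0.04 -0.18] t 24.5 q [ 1.01  1.13 -1.05  2.07  1.37  0.93  0.15]
pos [ 423.62 -244.94   51.78] yaw 148.72 w 35.2 F [ 0.02  0.04 -0.18] t 24.5
inc tx 0.008 ty -0.007 tz 0.032 spin -0.047
```

Emit:
send_rows([
  {"tx": 0,"ty": 0,"tz": -0.03,"spin": 0,"claw": -1},
  {"tx": 0,"ty": 0,"tz": -0.03,"spin": 0,"claw": -1},
  {"tx": 0,"ty": 0,"tz": -0.03,"spin": 0,"claw": -1},
  {"tx": 0,"ty": 0,"tz": -0.03,"spin": 0,"claw": -1},
  {"tx": 0,"ty": 0,"tz": -0.03,"spin": 0,"claw": -1},
  {"tx": 0,"ty": 0,"tz": -0.03,"spin": 0,"claw": -1},
])

```text
time_s: 25.1
eef_pos: [423.6, -244.3, 52.4]
ee_rot: [-0.845, -3.021, -0.002]
contact_force: [0.9, 2.2, 3.1]
width: 11.9
```

Run:
```python
from h import *
st();go(500,-90,100,184.1);go(528,8.6,100,184.1)
```

```text
pos [ 423.62 -244.33   52.41] yaw 148.76 w 11.9 F [0.86 2.19 3.06] t 25.1 q [ 1.01  1.13 -1.05  2.07  1.37  0.93  0.15]
pos [ 423.62 -244.33   52.41] yaw 148.76 w 11.9 F [0.86 2.19 3.06] t 25.1
inc tx 0.375 ty 4.289 tz -1.188 spin -5.890
pos [ 423.62 -244.33   52.41] yaw 148.76 w 11.9 F [0.86 2.19 3.06] t 25.1
inc tx 1.054 ty 6.760 tz -1.184 spin -5.890
```

Emit:
send_rows([
  {"tx": 0,"ty": 0,"tz": -0.6,"spin": 0,"claw": -1},
  {"tx": 0,"ty": 0,"tz": -1.2,"spin": 0,"claw": -1},
  {"tx": 0.1,"ty": 0.8,"tz": -1.2,"spin": -1,"claw": -1},
  {"tx": 0.2,"ty": 1.7,"tz": -1.2,"spin": -2,"claw": -1},
  {"tx": 0.3,"ty": 2.7,"tz": -1.2,"spin": -3,"claw": -1},
  {"tx": 0.37,"ty": 3.7,"tz": -1.2,"spin": -4,"claw": -1},
  {"tx": 0.5,"ty": 4.7,"tz": -1.2,"spin": -5,"claw": -1},
  {"tx": 0.8,"ty": 5.7,"tz": -1.2,"spin": -5.9,"claw": -1},
  {"tx": 1,"ty": 6.5,"tz": -1.2,"spin": -5.9,"claw": -1},
  {"tx": 1,"ty": 6.76,"tz": -1.2,"spin": -5.9,"claw": -1},
  {"tx": 1,"ty": 6.76,"tz": -1.2,"spin": -5.9,"claw": -1},
  {"tx": 1,"ty": 6.76,"tz": -1.2,"spin": -5.9,"claw": -1},
])

```text
time_s: 26.3
eef_pos: [528.4, 4.6, 98.7]
ee_rot: [0.111, -3.131, 0.002]
contact_force: [-0.8, -0.3, -6.9]
width: 11.5
```

Run:
```python
from h import *
st();p,d,T,s=wrist("w19");go(525.4,8.4,68.7,184.1);st()
```

```text
pos [528.35   4.64  98.66] yaw -175.95 w 11.5 F [-0.79 -0.34 -6.92] t 26.3 q [ 0.52  1.12 -1.18  1.94  1.23  1.07  0.4 ]
pos [528.35   4.29  98.78] yaw -175.99 w 11.7 F [-0.17 -0.15 -6.03] t 26.4
inc tx 0.060 ty 0.108 tz 0.753 spin -0.015
pos [528.35   4.29  98.78] yaw -175.99 w 11.7 F [-0.17 -0.15 -6.03] t 26.4 q [ 0.52  1.12 -1.18  1.94  1.23  1.07  0.4 ]
```

View pics/w19.png

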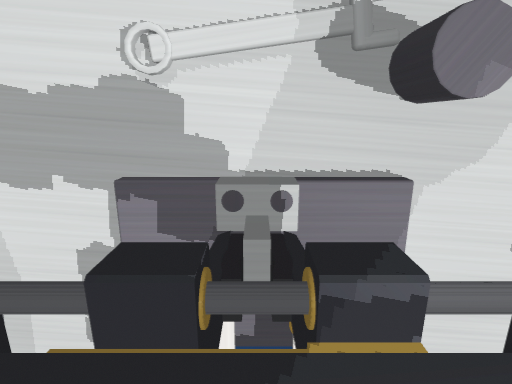

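Emit:
send_rows([
  {"tx": 0.05,"ty": 0.1,"tz": 0.2,"spin": 0,"claw": -1},
  {"tx": 0.05,"ty": 0.1,"tz": 0.4,"spin": 0,"claw": -1},
  {"tx": 0.05,"ty": 0.1,"tz": 0.6,"spin": 0,"claw": -1},
  {"tx": 0.05,"ty": 0.1,"tz": 0.74,"spin": 0,"claw": -1},
  {"tx": 0.05,"ty": 0.1,"tz": 0.74,"spin": 0,"claw": -1},
  {"tx": 0.05,"ty": 0.1,"tz": 0.74,"spin": 0,"claw": -1},
  {"tx": 0.05,"ty": 0.1,"tz": 0.74,"spin": 0,"claw": -1},
  {"tx": 0.05,"ty": 0.1,"tz": 0.74,"spin": 0,"claw": -1},
])

```text
time_s: 27.15
eef_pos: [527.2, 10.9, 70.6]
ee_rot: [0.113, -3.134, -0.004]
contact_force: [-0.7, 0.4, -5.6]
width: 11.7
```

Run:
```python
from h import *
st();p,d,T,s=wrist("w20");go(525.4,8.4,68,184.1);go(608.5,14.3,68,184.1)
```

```text
pos [527.18  10.87  70.58] yaw -175.87 w 11.7 F [-0.65  0.37 -5.62] t 27.1 q [ 0.5   1.16 -1.15  1.96  1.3   1.05  0.35]
pos [527.15  10.85  70.57] yaw -175.87 w 11.6 F [ 0.1  -0.48 -6.02] t 27.2
inc tx 0.048 ty -0.058 tz 0.064 spin 0.005
pos [527.15  10.85  70.57] yaw -175.87 w 11.6 F [ 0.1  -0.48 -6.02] t 27.2
inc tx -2.035 ty -0.061 tz 0.053 spin 0.005
```

View pics/w20.png

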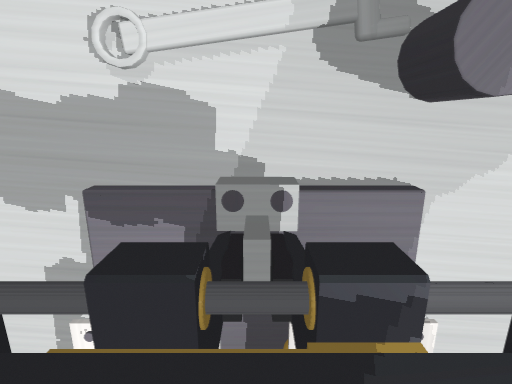

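The apron corners at u 86 and 421 put its middle at 253.5, and the insert is at 257.5. That's about 2.4 mm to +y, and the pose reading agrees. Correct and slide in.

Emit:
send_rows([
  {"tx": 0,"ty": -0.06,"tz": 0.04,"spin": 0,"claw": -1},
  {"tx": 0,"ty": -0.06,"tz": 0.04,"spin": 0,"claw": -1},
  {"tx": -0.25,"ty": -0.06,"tz": 0.04,"spin": 0,"claw": -1},
  {"tx": -0.5,"ty": -0.06,"tz": 0.04,"spin": 0,"claw": -1},
  {"tx": -0.75,"ty": -0.06,"tz": 0.04,"spin": 0,"claw": -1},
  {"tx": -1,"ty": -0.06,"tz": 0.04,"spin": 0,"claw": -1},
  {"tx": -1.25,"ty": -0.06,"tz": 0.04,"spin": 0,"claw": -1},
  {"tx": -1.5,"ty": -0.06,"tz": 0.04,"spin": 0,"claw": -1},
  {"tx": -1.6,"ty": -0.06,"tz": 0.04,"spin": 0,"claw": -1},
])

```text
time_s: 28.1
eef_pos: [591.3, 12.1, 67.7]
ee_rot: [0.111, -3.132, -0.0]
contact_force: [-4.1, -1.2, -5.3]
width: 12.0
```

Run:
```python
from h import *
go(608.5,14.3,67.5,184.1)
```

```text
pos [591.26  12.14  67.74] yaw -175.95 w 12.0 F [-4.12 -1.23 -5.3 ] t 28.1
inc tx -0.434 ty 0.023 tz 0.003 spin -0.008
```

Emit:
send_rows([
  {"tx": -0.15,"ty": 0,"tz": 0,"spin": 0,"claw": -1},
  {"tx": -0.3,"ty": 0,"tz": 0,"spin": 0,"claw": -1},
  {"tx": -0.4,"ty": 0,"tz": 0,"spin": 0,"claw": -1},
  {"tx": -0.47,"ty": 0,"tz": 0,"spin": 0,"claw": -1},
  {"tx": -0.5,"ty": 0,"tz": 0,"spin": 0,"claw": -1},
  {"tx": -0.53,"ty": 0,"tz": 0,"spin": 0,"claw": -1},
  {"tx": -0.53,"ty": 0,"tz": 0,"spin": 0,"claw": -1},
])

```text
time_s: 28.8
eef_pos: [609.4, 13.7, 67.9]
ee_rot: [0.114, -3.128, 0.001]
contact_force: [-9.7, -3.9, -0.4]
width: 11.8
```

Emit:
send_rows([
  {"tx": -0.06,"ty": 0,"tz": 0,"spin": 0,"claw": -1},
  {"tx": -0.06,"ty": 0,"tz": 0,"spin": 0,"claw": -1},
])

```text
time_s: 29.0
eef_pos: [609.6, 13.7, 67.9]
ee_rot: [0.116, -3.123, 0.002]
contact_force: [-14.6, -6.1, 3.1]
width: 11.7
```

Firm against the stop. Release and look.

Emit:
send_rows([
  {"tx": 0.05,"ty": 0,"tz": 0,"spin": 0,"claw": -0.4},
  {"tx": 0.05,"ty": 0,"tz": 0,"spin": 0,"claw": -0.3},
  {"tx": 0.05,"ty": 0,"tz": 0,"spin": 0,"claw": -0.3},
  {"tx": 0.05,"ty": 0,"tz": -0.6,"spin": 0,"claw": -0.3},
  {"tx": 0.05,"ty": 0,"tz": -1.5,"spin": 0,"claw": -0.3},
  {"tx": 0.05,"ty": 0,"tz": -2.5,"spin": 0,"claw": -0.3},
  {"tx": 0.05,"ty": 0,"tz": -2.5,"spin": 0,"claw": -0.3},
])

```text
time_s: 29.7
eef_pos: [616.6, 17.3, 174.6]
ee_rot: [-0.113, 3.134, 0.011]
contact_force: [0.7, 0.9, -0.1]
width: 30.7
```

Run:
```python
from h import *
p,d,T,s=wrist("w21");C=cloud("wrist",d,T);lugs(C,71,(540,660,-40,120))
p,d=robot.camera("top");Ct=cloud("top",d);lugs(Ct,56,(340,520,-420,-60),amin=20);lugs(Ct,71,(560,660,-20,120),amin=20)
st();go(422,-330,170,190)
```

```text
px [244 173  16  39 601] c [608.17  12.62] mean [607.5   12.46  71.16] size 29.8 11.7 long-axis 3.6
px [324 173  19  39 645] c [603.59  76.23] mean [603.24  75.62  70.95] size 29.8 12.7 long-axis 4.5
px [235 156   4   9  29] c [606.24  10.75] mean [604.08  11.15  71.06] size 26.7 10.3 long-axis 1.2
pos [614.22  14.96 169.47] yaw -175.88 w 31.0 F [-0.33 -0.04 -0.14] t 29.8 q [ 0.48  1.08 -1.23  1.65  1.07  1.23  0.65]
pos [614.22  14.96 169.47] yaw -175.88 w 31.0 F [-0.33 -0.04 -0.14] t 29.8
inc tx 5.413 ty -8.257 tz -0.025 spin -0.980
```

Run:
```python
from h import *
p,d=robot.camera("top");cv2.imwrite("pics/t2.png",p)
crop("t2","t2c",195,130,385,270,4)
```

```text
(no output)
```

View pics/t2c.png

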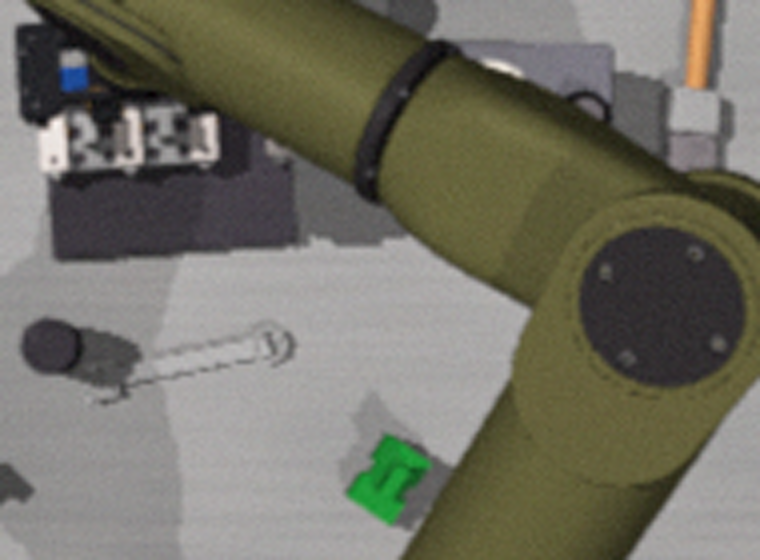

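Bays 1 and 2 are seated. The arm hides the third insert in the top view, so I'll move above it.

Emit:
send_rows([
  {"tx": 1,"ty": -0.5,"tz": -0.5,"spin": -1,"claw": -0.2},
  {"tx": 5.4,"ty": -8,"tz": -1,"spin": -1,"claw": -0.2},
  {"tx": 5.4,"ty": -8,"tz": -1,"spin": -1,"claw": -0.2},
  {"tx": 5.4,"ty": -8,"tz": -1,"spin": -1,"claw": -0.2},
  {"tx": 5.4,"ty": -8,"tz": -1,"spin": -1,"claw": -0.2},
  {"tx": 5.4,"ty": -8,"tz": -1,"spin": -1,"claw": -0.2},
  {"tx": 5.4,"ty": -8,"tz": -1,"spin": -1,"claw": -0.2},
  {"tx": 5.4,"ty": -8,"tz": -1,"spin": -1,"claw": -0.2},
  {"tx": 5.4,"ty": -8,"tz": -1,"spin": -1,"claw": -0.2},
  {"tx": 5.4,"ty": -8,"tz": -1,"spin": -1,"claw": -0.2},
  {"tx": 5.4,"ty": -8,"tz": -1,"spin": -1,"claw": -0.2},
  {"tx": 5.4,"ty": -8,"tz": -1,"spin": -1,"claw": -0.2},
])

```text
time_s: 31.05
eef_pos: [421.8, -318.7, 208.5]
ee_rot: [0.282, -3.123, -0.005]
contact_force: [-1.4, 0.0, 0.2]
width: 35.3
```

Run:
```python
from h import *
p,d,T,s=wrist("w22");C=cloud("wrist",d,T);lugs(C,56,(300,540,-500,-200))
st()
```

```text
px [232 199  13  32 386] c [ 448.32 -332.26] mean [ 447.2  -332.56   55.91] size 30.6 11.4 long-axis 9.6
pos [ 421.79 -318.87  208.61] yaw -169.68 w 35.4 F [-0.03 -0.32 -0.42] t 31.1 q [ 1.24  1.   -1.37  1.87  1.06  1.24  1.27]
```

View pics/w22.png

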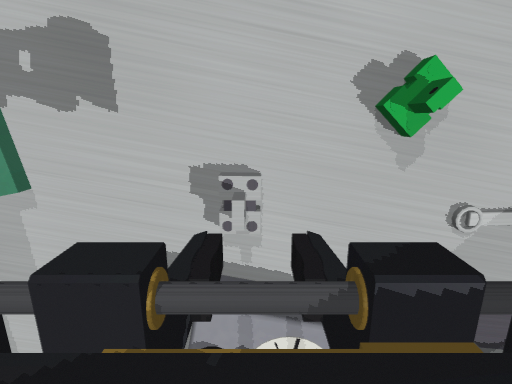

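The third insert has been knocked to (448,-332), lug at (238,213), grey. Re-aim.

Run:
```python
from h import *
go(448.3,-332.3,110,189.6)
```

```text
pos [ 421.79 -318.87  208.61] yaw -169.68 w 35.4 F [-0.03 -0.32 -0.42] t 31.1
inc tx -0.605 ty -0.457 tz 2.461 spin 0.120
```

Emit:
send_rows([
  {"tx": -0.6,"ty": -0.46,"tz": 1,"spin": 0.12,"claw": -0.2},
  {"tx": -0.6,"ty": -0.46,"tz": 2,"spin": 0.12,"claw": -0.2},
  {"tx": -0.6,"ty": -0.46,"tz": 2.45,"spin": 0.12,"claw": -0.2},
  {"tx": -0.6,"ty": -0.46,"tz": 2.45,"spin": 0.12,"claw": -0.2},
  {"tx": -0.6,"ty": -0.46,"tz": 2.45,"spin": 0.12,"claw": -0.2},
  {"tx": -0.6,"ty": -0.46,"tz": 2.45,"spin": 0.12,"claw": -0.2},
  {"tx": -0.6,"ty": -0.46,"tz": 2.45,"spin": 0.12,"claw": -0.2},
])

```text
time_s: 31.8
eef_pos: [448.1, -334.2, 112.0]
ee_rot: [0.258, -3.127, -0.002]
contact_force: [0.9, 0.1, -0.1]
width: 35.7
```

Run:
```python
from h import *
p,d,T,s=wrist("w23");C=cloud("wrist",d,T);lugs(C,56,(300,540,-500,-200))
go(448.3,-332.3,52.5,189.6)
```

```text
px [251 202  19  48 895] c [ 448.52 -332.69] mean [ 447.81 -332.82   56.11] size 30.6 11.6 long-axis 9.5
pos [ 447.82 -334.32  111.77] yaw -170.59 w 35.2 F [ 0.22  1.02 -0.11] t 31.9
inc tx -0.026 ty 0.046 tz 1.482 spin -0.032
```

Emit:
send_rows([
  {"tx": -0.02,"ty": 0.04,"tz": 0.7,"spin": 0,"claw": -0.2},
  {"tx": -0.02,"ty": 0.04,"tz": 1.3,"spin": 0,"claw": -0.2},
  {"tx": -0.02,"ty": 0.04,"tz": 1.48,"spin": 0,"claw": -0.2},
  {"tx": -0.02,"ty": 0.04,"tz": 1.48,"spin": 0,"claw": -0.2},
  {"tx": -0.02,"ty": 0.04,"tz": 1.48,"spin": 0,"claw": -0.2},
  {"tx": -0.02,"ty": 0.04,"tz": 1.48,"spin": 0,"claw": -0.2},
])

```text
time_s: 32.45
eef_pos: [448.2, -332.5, 52.6]
ee_rot: [0.257, -3.127, -0.002]
contact_force: [-0.7, 0.4, -0.3]
width: 35.1
```

Run:
```python
from h import *
go(448.4,-332.5,52.5,189.6)
```

```text
pos [ 448.18 -332.49   52.64] yaw -170.60 w 35.1 F [-0.68  0.37 -0.3 ] t 32.5
inc tx -0.005 ty -0.001 tz 0.004 spin -0.033
```

Emit:
send_rows([
  {"tx": 0,"ty": 0,"tz": 0,"spin": 0,"claw": -1},
  {"tx": 0,"ty": 0,"tz": 0,"spin": 0,"claw": -1},
  {"tx": 0,"ty": 0,"tz": 0,"spin": 0,"claw": -1},
  {"tx": 0,"ty": 0,"tz": 0,"spin": 0,"claw": -1},
  {"tx": 0,"ty": 0,"tz": 0,"spin": 0,"claw": -1},
  {"tx": 0,"ty": 0,"tz": 0,"spin": 0,"claw": -1},
  {"tx": 0,"ty": 0,"tz": -0.6,"spin": 0,"claw": -1},
  {"tx": 0,"ty": 0,"tz": -1.2,"spin": 0,"claw": -1},
  {"tx": 0,"ty": 0,"tz": -1.2,"spin": 0,"claw": -1},
])

```text
time_s: 33.35
eef_pos: [449.0, -332.8, 101.1]
ee_rot: [0.257, -3.129, -0.001]
contact_force: [1.4, 0.0, -4.5]
width: 11.5
```

Run:
```python
from h import *
go(450,-150,100,184.1)
go(530,-55.4,100,184.1)
```

```text
pos [ 448.95 -332.78  101.09] yaw -170.60 w 11.5 F [ 1.45  0.03 -4.46] t 33.4
inc tx -0.772 ty 4.504 tz 0.029 spin 0.883
pos [ 448.95 -332.78  101.09] yaw -170.60 w 11.5 F [ 1.45  0.03 -4.46] t 33.4
inc tx -3.131 ty 6.511 tz 0.025 spin 0.883
```

Emit:
send_rows([
  {"tx": -0.1,"ty": 0.7,"tz": 0,"spin": 0.2,"claw": -1},
  {"tx": -0.3,"ty": 1.6,"tz": 0,"spin": 0.5,"claw": -1},
  {"tx": -0.45,"ty": 2.6,"tz": 0,"spin": 0.88,"claw": -1},
  {"tx": -0.6,"ty": 3.6,"tz": 0,"spin": 0.88,"claw": -1},
  {"tx": -0.77,"ty": 4.5,"tz": 0,"spin": 0.88,"claw": -1},
  {"tx": -1.5,"ty": 5.2,"tz": 0,"spin": 0.88,"claw": -1},
  {"tx": -2.3,"ty": 5.9,"tz": 0,"spin": 0.88,"claw": -1},
  {"tx": -3,"ty": 6.4,"tz": 0,"spin": 0.88,"claw": -1},
  {"tx": -3.13,"ty": 6.5,"tz": 0,"spin": 0.88,"claw": -1},
  {"tx": -3.13,"ty": 6.5,"tz": 0,"spin": 0.88,"claw": -1},
  {"tx": -3.13,"ty": 6.5,"tz": 0,"spin": 0.88,"claw": -1},
])

```text
time_s: 34.45
eef_pos: [527.1, -57.0, 97.9]
ee_rot: [0.112, -3.13, -0.0]
contact_force: [-0.1, -1.0, -5.6]
width: 11.4
```

Run:
```python
from h import *
p,d,T,s=wrist("w24");go(530,-55.4,68.5,184.1)
```

```text
pos [527.05 -57.32  98.09] yaw -175.93 w 11.4 F [ 0.07 -0.43 -6.06] t 34.5
inc tx -0.084 ty 0.042 tz 0.739 spin -0.006
```

View pics/w24.png

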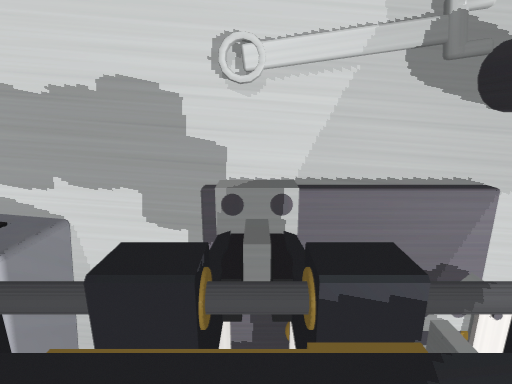

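Emit:
send_rows([
  {"tx": 0,"ty": 0.04,"tz": 0.2,"spin": 0,"claw": -1},
  {"tx": 0,"ty": 0.04,"tz": 0.4,"spin": 0,"claw": -1},
  {"tx": 0,"ty": 0.04,"tz": 0.6,"spin": 0,"claw": -1},
  {"tx": 0,"ty": 0.04,"tz": 0.73,"spin": 0,"claw": -1},
  {"tx": 0,"ty": 0.04,"tz": 0.73,"spin": 0,"claw": -1},
  {"tx": 0,"ty": 0.04,"tz": 0.73,"spin": 0,"claw": -1},
  {"tx": 0,"ty": 0.04,"tz": 0.73,"spin": 0,"claw": -1},
  {"tx": 0,"ty": 0.04,"tz": 0.73,"spin": 0,"claw": -1},
])

```text
time_s: 35.3
eef_pos: [528.6, -53.7, 70.5]
ee_rot: [0.113, -3.134, -0.003]
contact_force: [0.5, -0.9, -5.4]
width: 12.0
```

Run:
```python
from h import *
p,d,T,s=wrist("w25");go(530,-55.4,68.3,184.1);go(612.8,-49.5,68.3,184.1)
```

```text
pos [528.6  -53.75  70.44] yaw -175.87 w 11.8 F [ 0.31  0.56 -4.58] t 35.4
inc tx -0.032 ty -0.044 tz 0.053 spin 0.005
pos [528.6  -53.75  70.44] yaw -175.87 w 11.8 F [ 0.31  0.56 -4.58] t 35.4
inc tx -2.107 ty -0.046 tz 0.042 spin 0.005
```

View pics/w25.png

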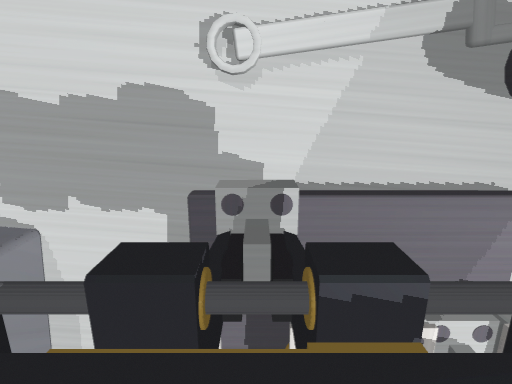

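Emit:
send_rows([
  {"tx": 0,"ty": -0.045,"tz": 0.04,"spin": 0,"claw": -1},
  {"tx": 0,"ty": -0.045,"tz": 0.04,"spin": 0,"claw": -1},
  {"tx": -0.25,"ty": -0.045,"tz": 0.04,"spin": 0,"claw": -1},
  {"tx": -0.5,"ty": -0.045,"tz": 0.04,"spin": 0,"claw": -1},
  {"tx": -0.75,"ty": -0.045,"tz": 0.04,"spin": 0,"claw": -1},
  {"tx": -1,"ty": -0.045,"tz": 0.04,"spin": 0,"claw": -1},
  {"tx": -1.25,"ty": -0.045,"tz": 0.04,"spin": 0,"claw": -1},
  {"tx": -1.5,"ty": -0.045,"tz": 0.04,"spin": 0,"claw": -1},
  {"tx": -1.65,"ty": -0.045,"tz": 0.04,"spin": 0,"claw": -1},
])

```text
time_s: 36.25
eef_pos: [594.3, -51.8, 67.4]
ee_rot: [0.111, -3.131, 0.0]
contact_force: [-3.4, -2.8, -5.3]
width: 11.6
```

Run:
```python
from h import *
go(612.8,-49.5,67.7,184.1)
```

```text
pos [594.26 -51.83  67.39] yaw -175.93 w 11.6 F [-3.45 -2.79 -5.28] t 36.2
inc tx -0.466 ty 0.025 tz -0.012 spin -0.005
```

Emit:
send_rows([
  {"tx": -0.15,"ty": 0,"tz": 0,"spin": 0,"claw": -1},
  {"tx": -0.3,"ty": 0,"tz": 0,"spin": 0,"claw": -1},
  {"tx": -0.4,"ty": 0,"tz": 0,"spin": 0,"claw": -1},
  {"tx": -0.48,"ty": 0,"tz": 0,"spin": 0,"claw": -1},
  {"tx": -0.52,"ty": 0,"tz": 0,"spin": 0,"claw": -1},
  {"tx": -0.56,"ty": 0,"tz": 0,"spin": 0,"claw": -1},
  {"tx": -0.6,"ty": 0,"tz": 0,"spin": 0,"claw": -1},
  {"tx": -0.6,"ty": 0,"tz": 0,"spin": 0,"claw": -1},
])

```text
time_s: 37.05
eef_pos: [612.6, -50.0, 67.5]
ee_rot: [0.116, -3.121, 0.002]
contact_force: [-16.3, -4.4, 3.2]
width: 11.7
```

Emit:
send_rows([
  {"tx": 0.05,"ty": 0,"tz": 0,"spin": 0,"claw": -0.4},
  {"tx": 0.05,"ty": 0,"tz": 0,"spin": 0,"claw": -0.3},
  {"tx": 0.05,"ty": 0,"tz": 0,"spin": 0,"claw": -0.3},
  {"tx": 0.05,"ty": 0,"tz": -0.6,"spin": 0,"claw": -0.3},
  {"tx": 0.05,"ty": 0,"tz": -1.5,"spin": 0,"claw": -0.3},
  {"tx": 0.05,"ty": 0,"tz": -2.5,"spin": 0,"claw": -0.3},
  {"tx": 0.05,"ty": 0,"tz": -2.5,"spin": 0,"claw": -0.3},
])

```text
time_s: 37.75
eef_pos: [620.6, -46.6, 174.7]
ee_rot: [-0.113, 3.134, 0.01]
contact_force: [0.6, 0.2, 0.1]
width: 31.0
```

Run:
```python
from h import *
p,d,T,s=wrist("w26");C=cloud("wrist",d,T);lugs(C,71,(540,660,-90,120))
st()
```

```text
px [244 174  16  39 589] c [612.81 -51.29] mean [612.25 -51.68  71.11] size 30.2 11.7 long-axis 3.7
px [324 174  20  39 660] c [608.47  12.33] mean [607.82  11.86  70.87] size 30.4 12.5 long-axis 3.8
px [403 174  24  39 727] c [603.81  76.06] mean [603.37  75.13  70.65] size 30.1 13.1 long-axis 4.5
pos [619.31 -47.71 171.82] yaw -175.86 w 31.0 F [-0.1  -0.83 -0.36] t 37.8 q [ 0.59  1.11 -1.28  1.63  1.1   1.28  0.74]
```

View pics/w26.png

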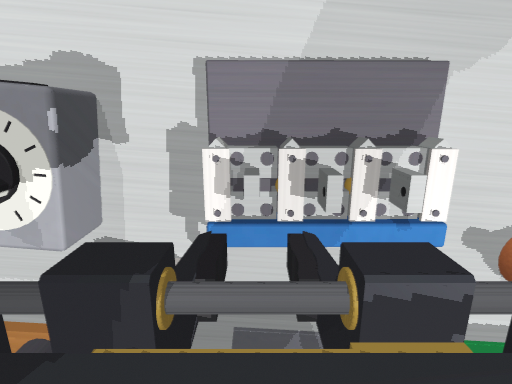

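All three fresh inserts are seated, with lugs at (251,185), (329,187) and (411,188), on one line and 64 mm apart. On to the dial.

Run:
```python
from h import *
go(608.3,-250.8,190,238.5)
```

```text
pos [619.31 -47.71 171.82] yaw -175.86 w 31.0 F [-0.1  -0.83 -0.36] t 37.8
inc tx 0.640 ty -5.042 tz -0.478 spin -9.060
```

Emit:
send_rows([
  {"tx": 0.3,"ty": -1,"tz": -0.48,"spin": -1,"claw": 0},
  {"tx": 0.64,"ty": -5,"tz": -0.48,"spin": -9.06,"claw": 0},
  {"tx": 0.64,"ty": -5,"tz": -0.48,"spin": -9.06,"claw": 0},
  {"tx": 0.64,"ty": -5,"tz": -0.48,"spin": -9.06,"claw": 0},
  {"tx": 0.64,"ty": -5,"tz": -0.48,"spin": -9.06,"claw": 0},
  {"tx": 0.64,"ty": -5.04,"tz": -0.48,"spin": -9.06,"claw": 0},
  {"tx": 0.64,"ty": -5.04,"tz": -0.48,"spin": -9.06,"claw": 0},
  {"tx": 0.64,"ty": -5.04,"tz": -0.48,"spin": -9.06,"claw": 0},
  {"tx": 0.64,"ty": -5.04,"tz": -0.48,"spin": -9.06,"claw": 0},
  {"tx": 0.64,"ty": -5.04,"tz": -0.48,"spin": -9.06,"claw": 0},
])

```text
time_s: 38.8
eef_pos: [606.1, -252.0, 186.6]
ee_rot: [1.53, -2.739, -0.007]
contact_force: [0.2, -0.2, -0.1]
width: 44.2
```

Run:
```python
from h import *
p,d,T,s=wrist("w27");C=cloud("wrist",d,T);lugs(C,115,(560,660,-300,-200),tol=5);lugs(C,92,(560,660,-370,-290),tol=3);lugs(C,70,(500,760,-400,-150),tol=3,amin=800)
go(608.3,-250.8,102,238.5);st()
crop("w27","w27c",120,90,400,250,2.8)
```

```text
px [ 243  185   21   68 1303] c [ 608.78 -251.84] mean [ 608.12 -253.11  112.94] size 48.0 14.0 long-axis 57.7
px [ 176   96   39   41 1226] c [ 607.14 -331.66] mean [ 606.92 -331.77   91.96] size 27.2 26.5 long-axis 60.1
px [  115    39   233   242 23592] c [ 608.03 -280.18] mean [ 603.04 -287.15   70.41] size 158.2 129.0 long-axis 89.0
pos [ 606.12 -252.04  186.72] yaw -121.58 w 43.7 F [ 0.14 -0.16  1.52] t 38.9
inc tx -0.058 ty -0.043 tz 2.118 spin -0.013
pos [ 606.12 -252.04  186.72] yaw -121.58 w 43.7 F [ 0.14 -0.16  1.52] t 38.9 q [ 0.89  1.18 -1.4   1.49  1.16  1.45  2.05]
```

View pics/w27c.png

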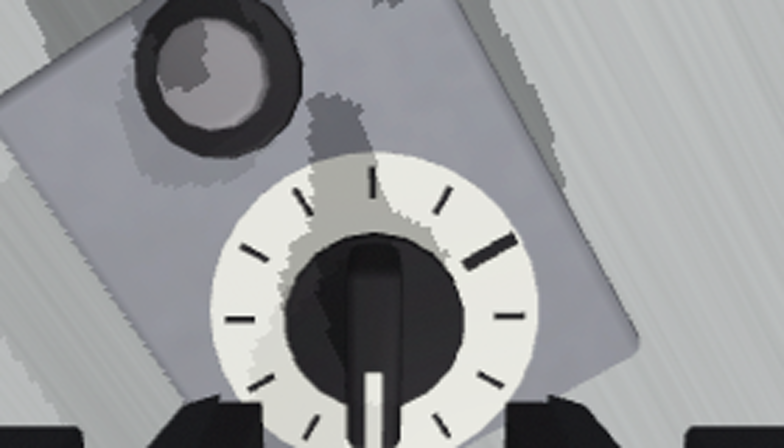

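The long zero tick is at upper right (490,252) and the pointer points straight down. That's 120° clockwise, click 4, so I need +120°. The dial axis is at (608.6,-251.6).

Run:
```python
from h import *
go(608.6,-251.6,104,238.5)
```

```text
pos [ 606.12 -252.04  186.72] yaw -121.58 w 43.7 F [ 0.14 -0.16  1.52] t 38.9
inc tx -0.045 ty -0.060 tz 2.068 spin -0.013
```

Emit:
send_rows([
  {"tx": -0.04,"ty": -0.05,"tz": 1,"spin": 0,"claw": 0},
  {"tx": -0.04,"ty": -0.05,"tz": 1.8,"spin": 0,"claw": 0},
  {"tx": -0.04,"ty": -0.05,"tz": 2.06,"spin": 0,"claw": 0},
  {"tx": -0.04,"ty": -0.05,"tz": 2.06,"spin": 0,"claw": 0},
  {"tx": -0.04,"ty": -0.05,"tz": 2.06,"spin": 0,"claw": 0},
  {"tx": -0.04,"ty": -0.05,"tz": 2.06,"spin": 0,"claw": 0},
])

```text
time_s: 39.45
eef_pos: [609.1, -251.7, 106.6]
ee_rot: [1.534, -2.74, -0.005]
contact_force: [1.2, 0.9, -0.6]
width: 44.2
```

Run:
```python
from h import *
go(608.6,-251.6,103.5,238.5)
```

```text
pos [ 609.1  -251.72  106.61] yaw -121.53 w 44.2 F [ 1.2   0.86 -0.63] t 39.5
inc tx 0.004 ty 0.012 tz 0.078 spin -0.005
```

Emit:
send_rows([
  {"tx": 0,"ty": 0,"tz": 0.05,"spin": 0,"claw": 0},
  {"tx": 0,"ty": 0,"tz": 0.05,"spin": 0,"claw": -1},
  {"tx": 0,"ty": 0,"tz": 0.05,"spin": 0,"claw": -1},
  {"tx": 0,"ty": 0,"tz": 0.05,"spin": 0,"claw": -1},
  {"tx": 0,"ty": 0,"tz": 0.05,"spin": 0,"claw": -1},
  {"tx": 0,"ty": 0,"tz": 0.05,"spin": 0,"claw": -1},
  {"tx": 0,"ty": 0,"tz": 0.05,"spin": 0,"claw": -1},
  {"tx": 0,"ty": 0,"tz": 0.05,"spin": 0,"claw": -1},
], force=30)

```text
time_s: 40.25
eef_pos: [608.5, -252.2, 102.6]
ee_rot: [1.532, -2.738, -0.006]
contact_force: [2.2, -1.1, -0.2]
width: 14.1
```

Run:
```python
from h import *
go(608.6,-251.6,104,119)
```

```text
pos [ 608.45 -252.16  102.57] yaw -121.54 w 14.1 F [ 2.24 -1.08 -0.23] t 40.2
inc tx -0.014 ty 0.004 tz -0.036 spin 19.910
```

Emit:
send_rows([
  {"tx": 0,"ty": 0,"tz": -0.03,"spin": 0.8,"claw": -1},
  {"tx": 0,"ty": 0,"tz": -0.03,"spin": 1.6,"claw": -1},
  {"tx": 0,"ty": 0,"tz": -0.03,"spin": 2.4,"claw": -1},
  {"tx": 0,"ty": 0,"tz": -0.03,"spin": 3.2,"claw": -1},
  {"tx": 0,"ty": 0,"tz": -0.03,"spin": 4,"claw": -1},
  {"tx": 0,"ty": 0,"tz": -0.03,"spin": 4.8,"claw": -1},
  {"tx": 0,"ty": 0,"tz": -0.03,"spin": 5.6,"claw": -1},
  {"tx": 0,"ty": 0,"tz": -0.03,"spin": 6.4,"claw": -1},
  {"tx": 0,"ty": 0,"tz": -0.03,"spin": 7.2,"claw": -1},
  {"tx": 0,"ty": 0,"tz": -0.03,"spin": 8,"claw": -1},
  {"tx": 0,"ty": 0,"tz": -0.03,"spin": 9,"claw": -1},
  {"tx": 0,"ty": 0,"tz": -0.03,"spin": 10,"claw": -1},
])

```text
time_s: 41.45
eef_pos: [607.9, -251.0, 102.6]
ee_rot: [-0.047, -3.135, -0.006]
contact_force: [3.3, 1.0, -5.3]
width: 14.0
```

Run:
```python
from h import *
go(608.6,-251.6,103.5,119);print(robot.get_state()["torque"])
```

```text
pos [ 607.9  -251.03  102.62] yaw 178.29 w 14.0 F [ 3.32  1.04 -5.35] t 41.5
inc tx -0.018 ty -0.014 tz -0.022 spin 9.881
[ 0.33 -0.83  0.04]
```

Emit:
send_rows([
  {"tx": 0,"ty": 0,"tz": 0,"spin": 0.8,"claw": -1},
  {"tx": 0,"ty": 0,"tz": 0,"spin": 1.6,"claw": -1},
  {"tx": 0,"ty": 0,"tz": 0,"spin": 2.4,"claw": -1},
  {"tx": 0,"ty": 0,"tz": 0,"spin": 3.2,"claw": -1},
  {"tx": 0,"ty": 0,"tz": 0,"spin": 4,"claw": -1},
  {"tx": 0,"ty": 0,"tz": 0,"spin": 5,"claw": -1},
  {"tx": 0,"ty": 0,"tz": 0,"spin": 6,"claw": -1},
  {"tx": 0,"ty": 0,"tz": 0,"spin": 7,"claw": -1},
  {"tx": 0,"ty": 0,"tz": 0,"spin": 8,"claw": -1},
  {"tx": 0,"ty": 0,"tz": 0,"spin": 9,"claw": -1},
  {"tx": 0,"ty": 0,"tz": 0,"spin": 9.88,"claw": -1},
  {"tx": 0,"ty": 0,"tz": 0,"spin": 9.88,"claw": -1},
])

```text
time_s: 42.65
eef_pos: [608.6, -249.9, 102.6]
ee_rot: [-1.586, -2.704, -0.003]
contact_force: [3.8, 3.2, -7.3]
width: 13.9
```

Run:
```python
from h import *
go(608.6,-251.6,103.5,119);print(robot.get_state()["torque"])
```

```text
pos [ 608.6  -249.93  102.64] yaw 119.19 w 13.9 F [ 3.79  3.19 -7.26] t 42.6
inc tx -0.036 ty -0.020 tz -0.022 spin 0.032
[ 0.48 -1.31 -0.  ]
```

Heading is 119. Release, rise and look.

Emit:
send_rows([
  {"tx": 0,"ty": 0,"tz": 0,"spin": 0,"claw": -0.3},
  {"tx": 0,"ty": 0,"tz": 0,"spin": 0,"claw": 0},
  {"tx": 0,"ty": 0,"tz": 0,"spin": 0,"claw": 0},
  {"tx": 0,"ty": 0,"tz": 0,"spin": 0,"claw": 0},
  {"tx": 0,"ty": 0,"tz": -1,"spin": 0,"claw": 0},
  {"tx": 0,"ty": 0,"tz": -2.2,"spin": 0,"claw": 0},
  {"tx": 0,"ty": 0,"tz": -2.5,"spin": 0,"claw": 0},
  {"tx": 0,"ty": 0,"tz": -2.5,"spin": 0,"claw": 0},
])

```text
time_s: 43.45
eef_pos: [609.8, -252.0, 206.4]
ee_rot: [-1.589, -2.708, 0.0]
contact_force: [0.3, -0.2, -0.5]
width: 44.4
```

Run:
```python
from h import *
p,d,T,s=wrist("w28");C=cloud("wrist",d,T);lugs(C,115,(560,660,-300,-200),tol=5);lugs(C,92,(560,660,-370,-290),tol=3)
st();go(607.1,-331.7,150,119)
crop("w28","w28c",120,90,400,250,2.8)
```

```text
px [ 248  174   18   63 1084] c [ 608.45 -251.61] mean [ 608.05 -250.91  113.02] size 47.7 13.1 long-axis -60.8
px [211 260  16  21 230] c [ 612.82 -325.04] mean [ 612.12 -325.53   91.78] size 18.4 12.6 long-axis -74.5
pos [ 608.59 -252.44  204.01] yaw 119.19 w 44.2 F [ 0.01 -0.91 -0.58] t 43.5 q [ 0.84  1.04 -1.18  1.48  0.98  1.29  0.07]
pos [ 608.59 -252.44  204.01] yaw 119.19 w 44.2 F [ 0.01 -0.91 -0.58] t 43.5
inc tx -1.716 ty -0.993 tz 1.349 spin 0.032
```

View pics/w28c.png

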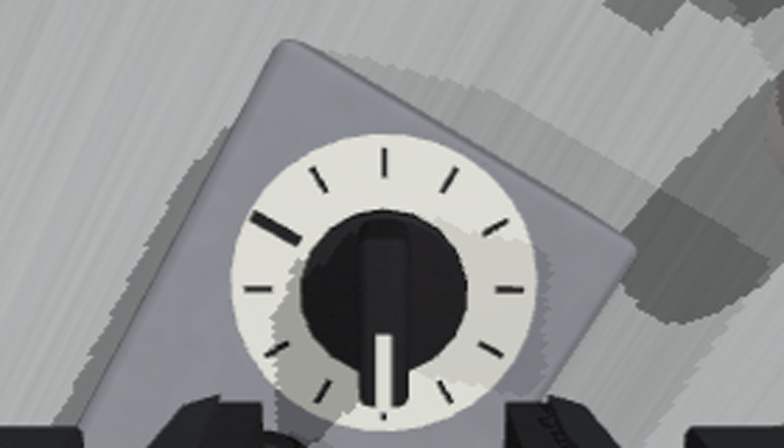

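The long tick at (275,228) and the pointer, counting ticks clockwise, give 8. The dial is right. Before pressing I'll check the collar height around the button.

Run:
```python
from h import *
d=np.load("pics/w27.npy");T=np.load("pics/w27_T.npy");C=cloud("wrist",d,T)
r=np.hypot(C[...,0]-607.1,C[...,1]+331.7)
for a,b in [(0,6),(6,11),(11,14),(14,16),(16,18),(18,20),(20,22),(22,24),(24,28),(28,34)]:
    z=C[...,2][(r>=a)&(r<b)];print(a,b,len(z),np.percentile(z,[5,50,95]))
```

```text
0 6 243 [91.11 92.23 93.23]
6 11 571 [91.19 92.22 93.34]
11 14 500 [82.24 91.32 92.72]
14 16 264 [81.03 82.2  83.35]
16 18 413 [81.13 82.19 83.32]
18 20 465 [81.07 82.23 83.35]
20 22 490 [70.13 81.46 82.89]
22 24 296 [69.16 70.14 71.4 ]
24 28 1076 [68.74 70.14 71.3 ]
28 34 4917 [ 69.26 242.91 255.18]
```

Emit:
send_rows([
  {"tx": -0.5,"ty": -0.3,"tz": 0,"spin": 0,"claw": -1},
  {"tx": -1.2,"ty": -0.7,"tz": 0,"spin": 0,"claw": -1},
  {"tx": -1.72,"ty": -0.99,"tz": 0,"spin": 0,"claw": -1},
  {"tx": -1.72,"ty": -0.99,"tz": 0.6,"spin": 0,"claw": -1},
  {"tx": -1.72,"ty": -0.99,"tz": 1.35,"spin": 0,"claw": -1},
  {"tx": -1.72,"ty": -0.99,"tz": 1.6,"spin": 0,"claw": -1},
  {"tx": -1.72,"ty": -0.99,"tz": 1.8,"spin": 0,"claw": -1},
  {"tx": -1.72,"ty": -0.99,"tz": 1.8,"spin": 0,"claw": -1},
  {"tx": -1.72,"ty": -0.99,"tz": 1.8,"spin": 0,"claw": -1},
  {"tx": -1.72,"ty": -0.99,"tz": 1.8,"spin": 0,"claw": -1},
])

```text
time_s: 44.5
eef_pos: [607.9, -331.2, 132.8]
ee_rot: [-1.587, -2.706, 0.001]
contact_force: [0.5, 0.2, 0.0]
width: 0.3
```

Run:
```python
from h import *
st();go(607.3,-331.7,105,119)
```

```text
pos [ 607.9  -331.25  132.81] yaw 119.21 w 0.3 F [0.51 0.16 0.02] t 44.5 q [ 0.91  1.16 -1.13  1.41  1.06  1.25  0.19]
pos [ 607.9  -331.25  132.81] yaw 119.21 w 0.3 F [0.51 0.16 0.02] t 44.5
inc tx -0.005 ty -0.017 tz 0.695 spin 0.036
```

Emit:
send_rows([
  {"tx": 0,"ty": 0,"tz": 0.3,"spin": 0,"claw": -1},
  {"tx": 0,"ty": 0,"tz": 0.5,"spin": 0,"claw": -1},
  {"tx": 0,"ty": 0,"tz": 0.55,"spin": 0,"claw": -1},
  {"tx": 0,"ty": 0,"tz": 0.6,"spin": 0,"claw": -1},
  {"tx": 0,"ty": 0,"tz": 0.64,"spin": 0,"claw": -1},
  {"tx": 0,"ty": 0,"tz": 0.67,"spin": 0,"claw": -1},
  {"tx": 0,"ty": 0,"tz": 0.67,"spin": 0,"claw": -1},
  {"tx": 0,"ty": 0,"tz": 0.67,"spin": 0,"claw": -1},
])

```text
time_s: 45.3
eef_pos: [606.8, -331.5, 105.6]
ee_rot: [-1.587, -2.704, 0.003]
contact_force: [-3.4, -0.8, 7.2]
width: 0.2
```

Force 7 N and tips at 86.6 mm: fully down. One hair more, then up and away.

Emit:
send_rows([
  {"tx": 0,"ty": 0,"tz": 0.03,"spin": 0,"claw": -1},
  {"tx": 0,"ty": 0,"tz": 0.03,"spin": 0,"claw": -1},
])

```text
time_s: 45.5
eef_pos: [606.8, -331.5, 105.5]
ee_rot: [-1.587, -2.704, 0.004]
contact_force: [-5.0, -0.4, 12.0]
width: 0.5
```

Emit:
send_rows([
  {"tx": 0,"ty": 0,"tz": -0.5,"spin": 0,"claw": -1},
  {"tx": 0,"ty": 0,"tz": -1.5,"spin": 0,"claw": -1},
  {"tx": 0,"ty": 0,"tz": -3,"spin": 0,"claw": -1},
  {"tx": 0,"ty": 0,"tz": -4.5,"spin": 0,"claw": 0},
  {"tx": -1.5,"ty": -4,"tz": -4.5,"spin": 0,"claw": 0},
  {"tx": -1.5,"ty": -4,"tz": -4.5,"spin": 0,"claw": 0},
  {"tx": -1.5,"ty": -4,"tz": -4.5,"spin": 0,"claw": 0},
  {"tx": -1.5,"ty": -4,"tz": -4.5,"spin": 0,"claw": 0},
  {"tx": -1.5,"ty": -4,"tz": -4.5,"spin": 0,"claw": 0},
  {"tx": -1.5,"ty": -4,"tz": -4.5,"spin": 0,"claw": 0},
])

```text
time_s: 46.5
eef_pos: [498.1, -461.3, 284.4]
ee_rot: [-1.586, -2.705, -0.0]
contact_force: [-0.5, -0.0, 0.1]
width: 44.1
```

Run:
```python
from h import *
st()
p,d,T,s=wrist("w29")
for n in ["top","side"]:
    p,d=robot.camera(n);cv2.imwrite(f"pics/{n}9.png",p);C=cloud(n,d)
    print(n);lugs(C,71,(560,660,-90,120),amin=15);lugs(C,81,(420,560,220,440),amin=15)
    print("dial");lugs(C,115,(560,660,-300,-200),tol=6,amin=15);print("btn");lugs(C,92,(560,660,-370,-290),tol=3,amin=10)
```

```text
pos [ 498.1  -461.34  284.4 ] yaw 119.23 w 44.1 F [-0.5  -0.05  0.08] t 46.5 q [ 1.18  0.99 -1.24  1.32  0.92  1.45  0.52]
top
px [235 155   4  10  35] c [608.26  10.64] mean [606.24  11.06  71.23] size 30.6 10.2 long-axis 0.1
px [254 154   4   9  32] c [612.42 -52.49] mean [611.72 -52.37  71.63] size 27.1 10.0 long-axis -0.0
px [215 157   5   9  32] c [603.19  74.91] mean [602.92  75.19  71.12] size 29.2 11.6 long-axis 7.6
px [125 191   5  10  41] c [486.53 370.28] mean [485.48 369.66  80.99] size 29.5 13.6 long-axis 5.9
px [150 191   4   9  35] c [488.59 288.11] mean [488.28 288.22  81.15] size 26.5 11.5 long-axis -1.5
dial
px [311 152  15  11  64] c [ 608.09 -251.95] mean [ 607.82 -251.75  113.55] size 45.7 13.9 long-axis -60.7
btn
px [338 155   8   8  43] c [ 606.   -331.47] mean [ 606.81 -331.53   91.78] size 23.2 22.8 long-axis 86.7
side
px [225 197  10   5  37] c [613.93 -49.1 ] mean [614.34 -47.37  69.91] size 28.4 18.2 long-axis 7.9
px [223 210  11   4  36] c [609.21  15.25] mean [609.7   16.69  69.91] size 28.8 19.8 long-axis -5.0
px [222 224  11   4  36] c [605.14  79.84] mean [605.2   79.97  69.08] size 29.0 14.2 long-axis 7.0
px [256 277  12   6  61] c [490.16 292.77] mean [490.22 292.88  80.  ] size 28.1 17.6 long-axis 6.8
px [254 303  13   6  65] c [488.28 373.62] mean [488.03 373.96  79.69] size 28.8 13.8 long-axis 8.8
dial
px [234 150   8   8  28] c [ 610.19 -247.32] mean [ 611.31 -248.53  111.74] size 48.6 14.5 long-axis -51.5
btn
px [237 146   7   5  22] c [ 610.94 -324.79] mean [ 609.49 -324.34   91.25] size 28.9 20.7 long-axis -56.8
```

View pics/top9.png

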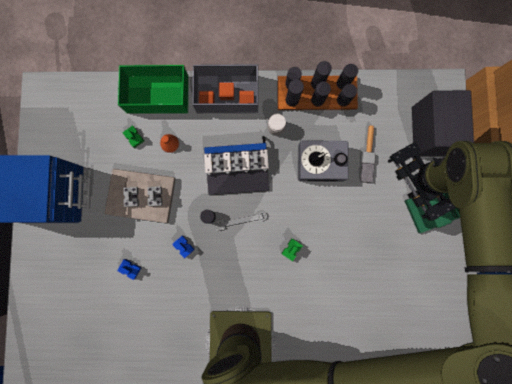

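View pics/side9.png

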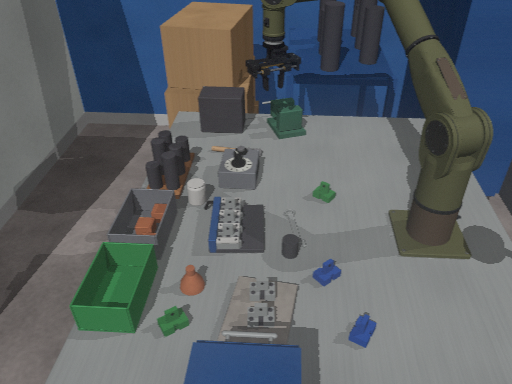

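View pics/w29.png

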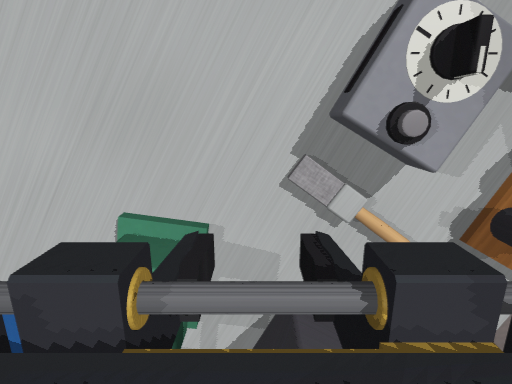

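The final views show three fresh inserts in the bays (top view (215,160), (236,160), (255,158)) and two heated ones on the slab ((129,196), (154,196)). The dial bar is at click 8, the button is back up at 92 mm, and the bystanders look unmoved.

Run:
```python
from cell import robot
print(robot.sign_off())
```

```text
the job is handed in; nothing more can be done
None
```

The whole job was done in the order asked and handed in after about 47 s; no check failed or disagreed.

- **Heated inserts:** there were two, in bays 1 and 2. Both now stand flat on the cooling slab, with lug tops at 81 mm as expected.
- **Fresh inserts:** there were three, and each was pushed to the end stop of its own bay. In bays 1 and 2 the lug ended within about 1 mm of where the heated insert's lug had been. Bay 0 started empty; its insert lies on the same line at the 64 mm spacing. The click itself I could only judge from these positions and from the push stopping firmly at 13–16 N.
- **Knocked insert:** the third fresh insert was knocked about 27 mm aside during the run. I measured it again before gripping it.
- **Dial:** it started at click 4 and was turned 120° clockwise. After I let go, counting the ticks in a close view put the pointer on the eighth click, and the last pictures show the bar at the same angle.
- **Start button:** I pressed it fully down (12 N, about 5.5 mm of travel) after the dial was set. It sprang back to 92 mm.
- **At the end:** the gripper was open and touching nothing. In the top and side pictures I saw no movement of the bystanders or the blue and green look-alikes.

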